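# Right the toppled bottle on the stirrer and set its speed

### The arm

A 7-joint arm with a two-finger parallel gripper is mounted at the origin on the work surface. World frame = base frame: x ahead of the robot, y to its left, z up, the work surface at z = 0. Lengths are in m, angles in rad, forces in N, time in s.
With the tool pointing down it reaches from about 0.425 to 0.925 m from the base axis. Payload 6.8 kg.
Tool frame: the origin (TCP) lies between the finger pads; the fingertips stand r.tcp_to_tips ahead of it and the grasp point (between the pads) is the TCP (r.tcp_to_tips is the distance from the TCP to the fingertips, in m); z points along the fingers, y is the line along which they close (so a half turn about z gives the same grasp; the last joint's range is limited). The gripper opens to 85 mm and grips with 20 to 120 N. Pads are 22 mm wide; open, the fingers measure 114 mm over their backs; the gripper's body (76 mm by 85 mm) begins 54 mm behind the grasp point. The pads swing forward as they close: fully open they stand 13 mm farther back than shut.
Start: joints at [-1.431, 0.477, 0.022, 1.555, -0.011, 1.109, -0.083], TCP at [0.166, 0.654, 0.223] pointing down, gripper open.
Joint ranges: [-2.96, 2.96], [-0.34, 2.1], [-1.41, 1.46], [0.24, 2.44], [-1.37, 4.51], [0.17, 1.92], [-2.96, 2.96]. Speed limits (rad/s): [2.39, 2.39, 3.14, 3.14, 3.14, 3.14, 3.14].

### API

Orientations are given as a rotation vector (axis times angle).
In Python, from bench import r gives the robot as it stands.
- The arm moves only by the tool servo_tool, never from a script. Its argument "commands" is a list of rows, each a list of 2 entries, a list of its own where there are three numbers: the shift along the tool's x, y, z normalised to -1 to 1, where 1 is 250 mm, then the turn, a rotation vector about the tool's x, y, z normalised to -1 to 1, where 1 is 90 degrees. In form: [[[dx, dy, dz], [ax, ay, az]], ...]. A call has 1 to 20 rows; each row is the pose to reach, as a shift and turn from the pose commanded when the call began, along the tool's axes at that moment; what a row does not reach only later rows make up. A row lasts 1/10 s, in which the tool goes at most 50 mm and 8.59 degrees, less where a joint would pass 70% of its speed; a pose out of reach is approached as far as the arm can. A call with a number of a shift or a turn outside -1 to 1 is refused whole. A call with a gripper value outside its range is refused whole. "claw" is the closure, from 0 (fully open) to 1 (shut), set as the call begins (left out, the last holds). The fingers move at their own pace and stop on an object; "squeeze" is the grip in N (left out, the last holds). Time passes only in rows, so rows that repeat a pose let the fingers close. It gives the time, the measured TCP pose, the force, the opening and the grip force at its end, in the units of the state.
- r.get_obs(): the state, without advancing time (a new reading comes with each control period).
- r.grab_frame(name): name is "scene" or "top"; returns (picture, depth): 480x640x3 uint8, red, green, blue; 480x640 float32, m along the optical axis (not along the pixel's ray), 0 where there is no reading.
- r.camera_model(name): a dict with "fx", "fy", "cx", "cy" (pixels), "extrinsics" (4x4, takes a point from camera to world coordinates). Camera axes: x right, y down, z forward; pixel columns grow to the right and rows downward; lengths in m; the calibration is good to about 2 mm. A picture is of the moment at which its call begins. camera_model takes no time and is no camera call.
- r.hand_in(): hands the job in; it is judged then, once.
Trained networks look in the newest picture that a camera, given by its name, has taken for a name from the list of things; names that differ only in an ending like _2 or _b are one class to them, and where a whole thing is asked for, a point or a joint stands for the part that bears it (a point fixed in the world has none). Each returns a list of dicts, best first, with "confidence" (0 to 1); they miss things now and then, are a little off and sometimes report something else, mostly with a low value. They report only what shows in the picture. A call takes as long as a camera call. They do not tell look-alikes from the thing itself.
- r.boxes_of(camera, target): "uv" ([column, row] in pixels, amid what is visible of it).
- r.mark_of(camera, target): "uv" ([column, row] in pixels: a listed point, or the origin of a listed thing).
The state is a dict: "clock": time; "joints": joint angles; "qvel": joint speeds; "tau": joint torques, N m; "tcp_pos": TCP position; "orientation": TCP orientation; "contact_force": force on the tool from outside, world axes, zero at the start; "moment": the same for the moment, N m; "grip_width": finger opening in m; "gripper_force": force on a finger pad.
Only numpy, scipy, OpenCV 4.12 (cv2) and the standard library are available. Lean on these libraries where they do the work, as an engineer would, in place of code of your own. Each camera call takes 0.05 s, during which the arm holds its last target. There are 200 camera calls.

### The job

A square reagent bottle has toppled over on the lab bench. Stand it upright, cap up, in the middle of the magnetic stirrer's round top plate, setting it down gently, and let go of it; then turn the stirrer's knob clockwise until its white pointer line is in line with the long thick index mark on the dial. Leave everything else on the bench where it stands.

Things in the scene. Friction and masses are not known exactly. Their poses are not given: they have to be found in the camera images.
- bottle: the toppled square plastic bottle, lying on a flat side on the bench, cap roughly towards the robot: body 48 x 48 mm, 82 mm tall, then a 32 mm neck and a round screw cap 38 mm across; 115 mm tall in all, 0.14 to 0.28 kg. Origin: centre of its base. z runs from base to cap (level while it lies), x and y square to the flat sides. Its centre of mass is about 48 mm from the base. Final yaw is free
- stirrer: magnetic stirrer, fixed: 230 mm deep (x), 150 mm wide (y), a 144 mm deep block 82 mm high with a round metal top plate; in front of it (towards -x, the robot's side) a control panel that slopes down to the front edge, 35 degrees from level. Origin: under the plate's centre, at the bench, 158 mm behind the front edge, z up, -x is its front
- plate_centre (a point): centre of the top face of the stirrer's round plate, 130 mm across, 90 mm above the bench, with a thin dark circle of 80 mm round its middle
- knob (a joint): angle of the stirrer's knob, rad: 0 when its white pointer line points straight down the sloped panel (to the stirrer's front), growing clockwise as seen looking at the panel; range 0 to 5.6; 2.6 is at the index mark. It stays where it is left (friction about 0.05 N m). It starts 1.9 to 2.5 rad before the index: this may need two grasps
- knob_grip (a point): point on the knob's axis to grip at, 37 mm above the panel, 7 mm below the knob's top. Its frame turns with the knob: z is the knob's axis, away from the panel (35 degrees from vertical, towards the stirrer's front); the bar-shaped grip runs along x, 44 mm long, 14 mm wide, 32 mm tall, white line on its -x half. Below it a disc 44 mm and a base 60 mm across
- index_mark (a point): middle of the long thick index mark on the dial, 40 mm from the knob's axis, on the panel's face (the other ticks are short and thin)
- spare_bottle: bystander: a bottle of the same kind, standing upright; 48 x 48 mm, 115 mm tall, origin under its centre
- petri_dish: bystander: closed petri dish, 60 mm across, 15 mm high, origin under its centre
- tip_box: bystander: box of pipette tips, 122 (x) x 85 (y) mm, 61 mm high, origin under its centre
- tube_rack: bystander: tube rack, 190 (x) x 70 (y) mm, 42 mm high with its tubes, origin under its centre
- beaker: bystander: glass beaker, 68 mm across, 85 mm high, origin under its centre
- round_bottle: bystander: round bottle, 62 mm across, 130 mm tall, origin under its centre
Things that resemble listed ones, but are neither listed nor needed, are in the scene too. Leave any orange look-alike of the bottle alone.

How it is judged:
By the outcome, as a careful person would: the job done as asked, in the order asked, and still so for the second after the job is handed in, with the robot touching nothing.
It also fails if it takes over 67 s, if anything falls off the work surface, if the arm or the gripper's body presses on something with over 40 N, if the wrist force passes 120 N, or if a joint passes its speed limit or range.

## Working session

There is one attempt and no reset: what is moved stays moved. The work goes in short steps, Python scripts to look and compute and a tool call to move; the robot and the scene stay as the last step left them, time stands still between calls to the robot, and variables do not carry over. Pictures are saved under pics/ and viewed, at most 10 in all, crops included, and the job is handed in when it is done.

Besides the shell and the picture viewer there is one more tool, called after "Call:" by a JSON object that holds its "op" and its "data", one argument or row to a line. servo_tool: Moves the arm, as the interface text tells. Scaled input: -1 to 1 covers 250 mm each way for a shift and 90 degrees each way for a turn. Its arguments: {"type":"object","properties":{"commands":{"type":"array"},"claw":{"type":"number"},"squeeze":{"type":"number"}},"required":["commands"]}

```bash
mkdir -p pics; ls
cat > h.py <<'E'
import numpy as np, cv2
from scipy.spatial.transform import Rotation as R
from bench import r
def grab(n,save=None):
    p,d=r.grab_frame(n)
    if save: cv2.imwrite('pics/'+save,p[:,:,::-1])
    return p,d
def world(n,d):
    m=r.camera_model(n); v,u=np.mgrid[0:480,0:640]
    P=np.stack([(u-m['cx'])*d/m['fx'],(v-m['cy'])*d/m['fy'],d],-1)
    E=np.array(m['extrinsics']); W=P@E[:3,:3].T+E[:3,3]; W[d==0]=np.nan
    return W
def proj(n,X):
    m=r.camera_model(n);E=np.linalg.inv(np.array(m['extrinsics']));c=np.atleast_2d(X)@E[:3,:3].T+E[:3,3]
    return np.stack([c[:,0]/c[:,2]*m['fx']+m['cx'],c[:,1]/c[:,2]*m['fy']+m['cy']],-1)
def ray(n,uv):
    m=r.camera_model(n);E=np.array(m['extrinsics'])
    d=E[:3,:3]@np.array([(uv[0]-m['cx'])/m['fx'],(uv[1]-m['cy'])/m['fy'],1.]);return E[:3,3],d
def hit(n,uv,z):
    o,d=ray(n,uv);return o+d*(z-o[2])/d[2]
def rows(pos,rot):
    "shift/turn normalised from current measured pose to target pose"
    o=r.get_obs();R0=R.from_rotvec(o['orientation'])
    s=R0.inv().apply(np.array(pos)-o['tcp_pos'])/0.25
    a=(R0.inv()*rot).as_rotvec()/(np.pi/2)
    return s.round(4),a.round(4)
E
python3 - <<'E'
from h import *
np.set_printoptions(precision=4,suppress=True)
for n in('top','scene'):
    p,d=grab(n,n+'0.png');W=world(n,d);print(n,np.array(r.camera_model(n)['extrinsics'])[:3,3])
    for t in('bottle','stirrer','knob','plate_centre','knob_grip','index_mark','spare_bottle'):
        f=r.mark_of
        for g in (r.boxes_of(n,t) if t in('bottle','stirrer','knob','spare_bottle') else [])[:4]:
            u,v=map(int,np.round(g['uv']));print(t,'box',g['uv'],round(g['confidence'],2),W[v,u])
        for g in r.mark_of(n,t)[:4] if t not in('knob',) else []:
            u,v=map(int,np.round(g['uv']));print(t,'mark',g['uv'],round(g['confidence'],2),W[v,u])
o=r.get_obs();print(o, r.tcp_to_tips)
E
```

```text
pics
top [ 0.4037 -0.0132  1.4645]
bottle box [453.7, 205.4] 0.88 [ 0.679  -0.3002  0.0479]
bottle box [444.1, 325.0] 0.66 [ 0.4013 -0.2736  0.0469]
bottle box [411.7, 254.3] 0.58 [ 0.5633 -0.2024  0.0418]
bottle mark [471.2, 214.1] 0.97 [ 0.658  -0.3391  0.0494]
bottle mark [455.3, 310.2] 0.93 [ 0.4355 -0.2991  0.0467]
bottle mark [406.2, 231.4] 0.76 [ 0.6161 -0.1879  0.0482]
stirrer box [230.6, 244.3] 0.84 [0.5749 0.2105 0.0917]
stirrer mark [233.4, 228.7] 0.59 [0.6095 0.2077 0.0886]
knob box [230.1, 281.0] 0.89 [0.492  0.2102 0.0892]
knob box [283.9, 164.2] 0.5 [0.7842 0.1028 0.0019]
plate_centre mark [224.6, 228.1] 0.85 [0.6114 0.2258 0.089 ]
knob_grip mark [231.2, 286.3] 0.63 [0.481  0.208  0.0864]
knob_grip mark [326.7, 195.4] 0.23 [ 0.6906 -0.0036  0.088 ]
index_mark mark [216.4, 265.4] 0.9 [0.5289 0.246  0.0722]
index_mark mark [233.4, 230.2] 0.53 [0.6077 0.2082 0.085 ]
spare_bottle box [323.3, 191.4] 0.74 [0.6943 0.0053 0.1137]
spare_bottle mark [325.2, 196.1] 0.85 [0.689  0.001  0.0843]
scene [ 1.4422 -0.0298  0.9779]
bottle box [223.8, 291.7] 0.88 [ 0.7189 -0.3025  0.047 ]
[... 762 characters left out ...]
box [334.4, 290.8] 0.57 [ 0.7379 -0.0086  0.077 ]
spare_bottle mark [333.5, 304.2] 0.76 [ 0.737  -0.0077  0.0192]
spare_bottle mark [378.6, 318.0] 0.67 [0.8065 0.1053 0.0546]
{'clock': 1.1, 'joints': array([-1.4311,  0.477 ,  0.0224,  1.5554, -0.0115,  1.1093, -0.0831]), 'qvel': array([ 0.0004,  0.0009, -0.0016, -0.0007, -0.001 ,  0.0008, -0.0004]), 'tau': array([  0.0001, -59.6349,   1.6063, -28.154 ,   0.0124,   0.0019,
         0.    ]), 'tcp_pos': array([0.1656, 0.6544, 0.2227]), 'orientation': array([-0.3883, -3.1175, -0.0001]), 'contact_force': array([ 0.6649, -1.0259,  0.7463]), 'moment': array([-0.0145, -0.0057, -0.0356]), 'gripper_force': 0.0, 'grip_width': 0.0857155426040779} 0.019
```

View pics/top0.png

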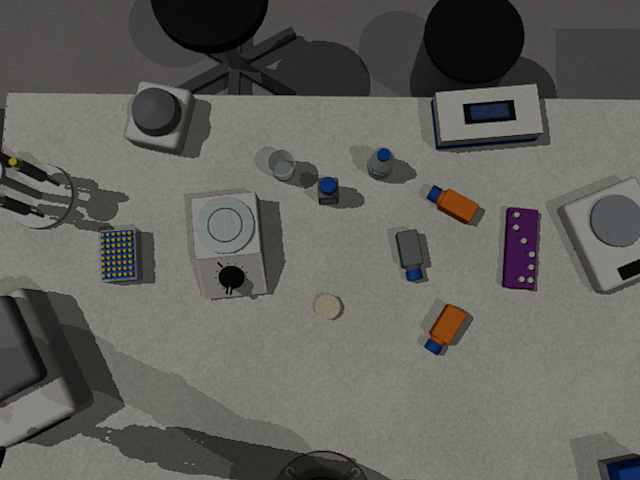

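Run:
```python
import cv2,numpy as np
p=cv2.imread('pics/top0.png')
a=cv2.resize(p[180:350,370:500],None,fx=3.2,fy=3.2,interpolation=cv2.INTER_CUBIC)
b=cv2.resize(p[255:310,195:270],None,fx=5,fy=5,interpolation=cv2.INTER_CUBIC)
o=np.zeros((544,a.shape[1]+b.shape[1],3),np.uint8);o[:a.shape[0],:a.shape[1]]=a;o[:b.shape[0],a.shape[1]:]=b
cv2.imwrite('pics/crop0.png',o)
```

```text
(no output)
```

View pics/crop0.png

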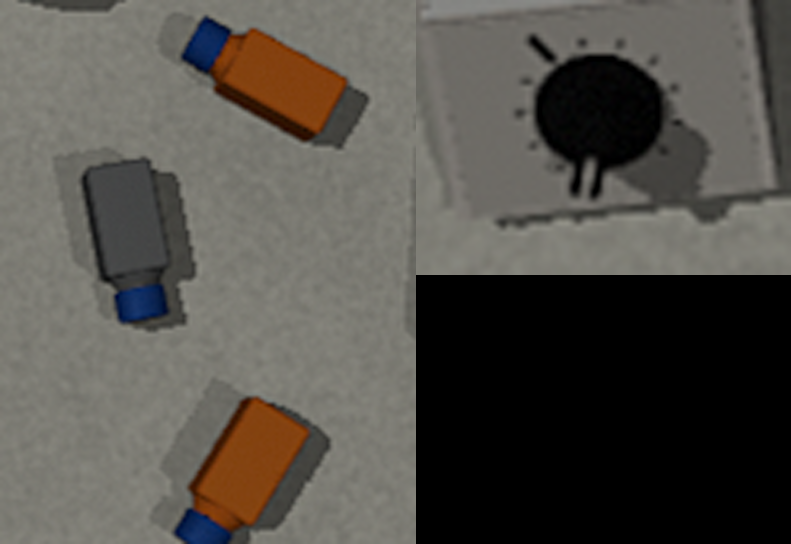

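The grey bottle at (410,254), cap at (414,273), matches the description. The look-alikes are the orange ones at (455,205) and (447,327), and the standing spare at (328,190). The index mark is at about (220,264), and the white pointer line is at about (230,287), pointing nearly down the panel. Next I measure the bottle and stirrer geometry.

```bash
cat > meas.py <<'E'
from h import *
np.set_printoptions(precision=4,suppress=True)
def bottle(n,p,d):
    W=world(n,d);hsv=cv2.cvtColor(p,cv2.COLOR_RGB2HSV)
    m=(W[...,2]>.04)&(W[...,2]<.056)&(W[...,0]>.48)&(W[...,0]<.70)&(abs(W[...,1]+.2)<.06)&(hsv[...,1]<90)
    P=W[m];c,s,a=cv2.minAreaRect((P[:,:2]*1000).astype(np.float32))
    print(n,'bottle top',len(P),c,s,a,np.median(P[:,2]))
    m2=(hsv[...,1]>120)&(abs(hsv[...,0].astype(int)-112)<20)&(W[...,0]>.45)&(W[...,0]<.66)&(abs(W[...,1]+.2)<.06)
    print('cap',W[m2].mean(0),m2.sum())
def stirrer(n,d):
    W=world(n,d);S=(abs(W[...,1]-.21)<.12)
    m=S&(abs(W[...,2]-.09)<.006)&(np.hypot(W[...,0]-.612,W[...,1]-.225)<.085)
    P=W[m]
    m=S&(W[...,2]>.06)&(W[...,0]>.53)&(W[...,0]<.72)
    c,s,a=cv2.minAreaRect((W[m][:,:2]*1000).astype(np.float32));print(n,'block',c,s,a)
    hi=P[P[:,2]>.0865];print('plate',cv2.minEnclosingCircle((hi[:,:2]*1000).astype(np.float32)),hi.mean(0),len(hi))
    # panel
    m=S&(W[...,0]>.44)&(W[...,0]<.56)&(W[...,2]>.022)&(W[...,2]<.085)&(abs(W[...,1]-.21)<.08)
    P=W[m];best=None;rng=np.random.default_rng(0)
    for _ in range(500):
        q=P[rng.choice(len(P),3,False)];nn=np.cross(q[1]-q[0],q[2]-q[0]);l=np.linalg.norm(nn)
        if l<1e-6: continue
        nn/=l;k=abs((P-q[0])@nn)<.002
        if best is None or k.sum()>best.sum():best=k
    Q=P[best];c=Q.mean(0);nn=np.linalg.svd(Q-c)[2][2];nn*=np.sign(nn[2])
    print('panel',c,nn,'tilt',np.degrees(np.arccos(nn[2])),'yaw',np.degrees(np.arctan2(-nn[1],-nn[0])),len(Q),len(P))
    h=(W-c)@nn
    k=(h>.038)&(h<.05)&(np.hypot(W[...,0]-.48,W[...,1]-.21)<.05)
    print('knob top pts',W[k].mean(0),k.sum(),np.median(h[k]));ct=W[k].mean(0);print('  foot',ct-nn*((ct-c)@nn))
if __name__=='__main__':
    for n in('top','scene'):
        p,d=grab(n);bottle(n,p,d);stirrer(n,d)
    p=cv2.imread('pics/top0.png')
    cv2.imwrite('pics/knob0.png',cv2.resize(p[258:303,200:260],None,fx=10,fy=10,interpolation=cv2.INTER_CUBIC))
E
python3 meas.py
```

```text
top bottle top 745 (573.031982421875, -196.30819702148438) (91.39398193359375, 48.57317352294922) 10.890437126159668 0.046547826398501524
cap [ 0.5165 -0.2064  0.038 ] 151
top block (606.688720703125, 227.10159301757812) (169.93292236328125, 151.66122436523438) 6.6633219718933105
plate ((612.0883178710938, 228.618408203125), 81.52224731445312) [0.6181 0.2277 0.0899] 2055
panel [0.5111 0.2144 0.0558] [-0.553  -0.0686  0.8303] tilt 33.86680031144542 yaw 7.0672030396534335 1196 2749
knob top pts [0.4819 0.2113 0.0889] 111 0.043691075298292685
  foot [0.5062 0.2143 0.0525]
scene bottle top 355 (583.3551025390625, -196.16342163085938) (91.48770141601562, 47.85813903808594) 10.963449478149414 0.04482686130005786
cap [ 0.5229 -0.2065  0.0372] 48
scene block (614.409912109375, 225.69024658203125) (174.5145263671875, 151.10585021972656) 6.3021135330200195
plate ((627.0311889648438, 228.30149841308594), 65.70169830322266) [0.629  0.2272 0.0883] 888
panel [0.5245 0.2131 0.0586] [-0.5644 -0.0635  0.823 ] tilt 34.60872509554243 yaw 6.41464194029019 267 472
knob top pts [0.4949 0.2112 0.0894] 19 0.043192293111855476
  foot [0.5187 0.2139 0.0547]
```

View pics/knob0.png

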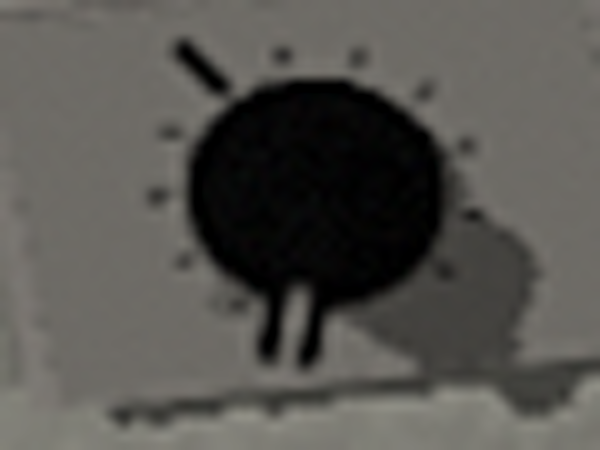

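```bash
cat >> h.py <<'E'
def tool(phi,a,flip=False):
    "tool dipping a deg below level, heading azimuth phi deg, y to the left (or right if flip)"
    p,a=np.radians([phi,a]);z=np.array([np.cos(a)*np.cos(p),np.cos(a)*np.sin(p),-np.sin(a)])
    y=np.array([-np.sin(p),np.cos(p),0])*(-1 if flip else 1)
    return R.from_matrix(np.stack([np.cross(y,z),y,z],1))
def st():
    o=r.get_obs();M=R.from_rotvec(o['orientation']).as_matrix()
    np.set_printoptions(precision=4,suppress=True)
    print('t',o['clock'],'p',o['tcp_pos'],'q',o['joints'],'F',o['contact_force'],'w',o['grip_width'],o['gripper_force']);print('y',M[:,1],'z',M[:,2])
E
python3 - <<'E'
from h import *
print(rows([.45,.35,.33],tool(38,60)))
E
```

```text
(array([-1.4016, -0.9012, -0.4292]), array([-0.1517, -0.3098, -0.5663]))
```

Call:
{"op": "servo_tool", "data": {
  "commands": [
    [[-0.7, -0.45, -0.43], [-0.15, -0.31, -0.57]],
    [[-0.7, -0.45, -0.43], [-0.15, -0.31, -0.57]],
    [[-0.7, -0.45, -0.43], [-0.15, -0.31, -0.57]],
    [[-0.7, -0.45, -0.43], [-0.15, -0.31, -0.57]],
    [[-0.7, -0.45, -0.43], [-0.15, -0.31, -0.57]],
    [[-0.7, -0.45, -0.43], [-0.15, -0.31, -0.57]],
    [[-0.7, -0.45, -0.43], [-0.15, -0.31, -0.57]],
    [[-0.7, -0.45, -0.43], [-0.15, -0.31, -0.57]]
  ],
  "claw": 0
}}

```text
clock: 2.0
tcp_pos: [0.307, 0.5003, 0.3295]
orientation: [-0.868, 2.491, 0.225]
contact_force: [0.1, -1.2, -0.4]
grip_width: 0.0856
gripper_force: 0.0
```

Run:
```python
from h import *
st();print(rows([.5,.1,.33],tool(14,45)))
```

```text
t 2.0 p [0.307  0.5003 0.3295] q [-1.3115  0.01    0.0114  2.0178  0.4595  0.7355  0.6562] F [ 0.1167 -1.2172 -0.3863] w 0.08558783596453201 0.0
y [-0.6202  0.7844 -0.005 ] z [ 0.3938  0.3059 -0.8668]
(array([ 0.3393, -1.7347, -0.1873]), array([ 0.1624, -0.1645,  0.2171]))
```

Call:
{"op": "servo_tool", "data": {
  "commands": [
    [[0.2, -0.95, -0.1], [0.16, -0.16, 0.21]],
    [[0.2, -0.95, -0.1], [0.16, -0.16, 0.21]],
    [[0.2, -0.95, -0.1], [0.16, -0.16, 0.21]],
    [[0.2, -0.95, -0.1], [0.16, -0.16, 0.21]],
    [[0.2, -0.95, -0.1], [0.16, -0.16, 0.21]],
    [[0.2, -0.95, -0.1], [0.16, -0.16, 0.21]],
    [[0.2, -0.95, -0.1], [0.16, -0.16, 0.21]],
    [[0.2, -0.95, -0.1], [0.16, -0.16, 0.21]]
  ]
}}

```text
clock: 2.8
tcp_pos: [0.411, 0.283, 0.3288]
orientation: [-0.3, 2.346, 0.121]
contact_force: [-0.5, 0.1, 0.3]
grip_width: 0.0854
gripper_force: 0.0
```

Run:
```python
from h import *
st();print(rows([.47,-.21,.18],tool(10.9,45)))
```

```text
t 2.8 p [0.411  0.283  0.3288] q [-1.1899 -0.2314  0.0716  2.3511  0.9878  0.7166  0.0333] F [-0.4813  0.0991  0.3058] w 0.08537480558242158 0.0
y [-0.2511  0.968  -0.0021] z [ 0.6809  0.1751 -0.7111]
(array([ 0.6109, -1.9667,  0.2385]), array([ 0.0276, -0.0036,  0.0296]))
```

Call:
{"op": "servo_tool", "data": {
  "commands": [
    [[0.2, -0.99, 0.1], [0.03, 0, 0.03]],
    [[0.2, -0.99, 0.1], [0.03, 0, 0.03]],
    [[0.2, -0.99, 0.1], [0.03, 0, 0.03]],
    [[0.2, -0.99, 0.1], [0.03, 0, 0.03]],
    [[0.2, -0.99, 0.1], [0.03, 0, 0.03]],
    [[0.2, -0.99, 0.1], [0.03, 0, 0.03]],
    [[0.2, -0.99, 0.1], [0.03, 0, 0.03]],
    [[0.2, -0.99, 0.1], [0.03, 0, 0.03]]
  ]
}}

```text
clock: 3.6
tcp_pos: [0.42, 0.1601, 0.2952]
orientation: [-0.254, 2.417, 0.116]
contact_force: [-0.8, -0.4, -1.0]
grip_width: 0.0854
gripper_force: 0.0
```

Run:
```python
from h import *
st();print(rows([.47,-.21,.18],tool(10.9,45)))
```

```text
t 3.6 p [0.42   0.1601 0.2952] q [ 0.0182 -0.3187 -0.5821  2.4282  0.2128  0.3128  0.9985] F [-0.7612 -0.4221 -1.0232] w 0.08536859679026858 0.0
y [-0.2133  0.9769  0.0158] z [ 0.6374  0.1514 -0.7555]
(array([ 0.3774, -1.4961,  0.2513]), array([ 0.0181, -0.0455,  0.0047]))
```

Call:
{"op": "servo_tool", "data": {
  "commands": [
    [[0.05, -0.9, 0.4], [0.02, -0.05, 0.0]],
    [[0.05, -0.9, 0.4], [0.02, -0.05, 0.0]],
    [[0.05, -0.9, 0.4], [0.02, -0.05, 0.0]],
    [[0.05, -0.9, 0.4], [0.02, -0.05, 0.0]],
    [[0.05, -0.9, 0.4], [0.02, -0.05, 0.0]],
    [[0.05, -0.9, 0.4], [0.02, -0.05, 0.0]],
    [[0.05, -0.9, 0.4], [0.02, -0.05, 0.0]],
    [[0.05, -0.9, 0.4], [0.02, -0.05, 0.0]]
  ]
}}

```text
clock: 4.4
tcp_pos: [0.4847, 0.08, 0.2685]
orientation: [-0.241, 2.359, 0.097]
contact_force: [0.1, 0.7, 0.8]
grip_width: 0.0855
gripper_force: 0.0
```

Run:
```python
from h import *
st();print(rows([.48,-.21,.14],tool(10.9,45)))
```

```text
t 4.4 p [0.4847 0.08   0.2685] q [ 0.8278 -0.2244 -0.9939  2.4316 -1.2886  0.1748  2.7585] F [0.1115 0.7104 0.8133] w 0.08551286150501151 0.0
y [-0.2022  0.9793 -0.0004] z [ 0.6832  0.1408 -0.7165]
(array([ 0.54  , -1.1322,  0.1921]), array([ 0.0058, -0.0085,  0.0062]))
```

```bash
cat > kin.py <<'E'
import numpy as np, itertools, json, os
from scipy.spatial.transform import Rotation as R
from scipy.optimize import least_squares
Q=np.array([[-1.4311,.477,.0224,1.5554,-.0115,1.1093,-.0831],[-1.3115,.01,.0114,2.0178,.4595,.7355,.6562],[-1.1899,-.2314,.0716,2.3511,.9878,.7166,.0333],[.0182,-.3187,-.5821,2.4282,.2128,.3128,.9985],[.8278,-.2244,-.9939,2.4316,-1.2886,.1748,2.7585]])
P=np.array([[.1656,.6544,.2227],[.307,.5003,.3295],[.411,.283,.3288],[.42,.1601,.2952],[.4847,.08,.2685]])
V=np.array([[-.3883,-3.1175,-.0001],[-.868,2.491,.225],[-.3,2.346,.121],[-.254,2.417,.116],[-.241,2.359,.097]])
def fk(q,s,p):
    M=np.eye(3);x=np.zeros(3)
    H,o1,o7,L1,a1,L2,a2,L3,a3=p
    M=R.from_euler('ZYZ',[s[0]*q[0]+o1,q[1],s[1]*q[2]]).as_matrix();x=np.array([0,0,H])
    x=x+M@[a1,0,L1];M=M@R.from_euler('YZ',[q[3],s[2]*q[4]]).as_matrix()
    x=x+M@[a2,0,L2];M=M@R.from_euler('YZ',[q[5],s[3]*q[6]+o7]).as_matrix()
    x=x+M@[0,0,L3]
    return x,M
if __name__=='__main__':
    best=None
    for s in itertools.product([1,-1],repeat=4):
      for o1 in(0,2.754,-.108):
       for o7 in(0,1.57,3.14,-1.57):
        def f(p):
            e=[]
            for q,x,v in zip(Q,P,V):
                X,M=fk(q,s,p);e+=[*(X-x),*(.3*(M-R.from_rotvec(v).as_matrix()).ravel())]
            return e
        z=least_squares(f,[.35,o1,o7,.4,0,.4,0,.25,0])
        if best is None or z.cost<best[0]: best=(z.cost,s,z.x)
    print(best);json.dump([best[1],list(best[2])],open('kin.json','w'))
E
python3 kin.py
```

```text
(np.float64(0.002141819409729462), (-1, -1, -1, -1), array([ 0.33195289, -0.08150612,  1.50471474,  0.52228467, -0.01473531,
        0.50822513,  0.0252076 ,  0.32085415,  0.        ]))
```

```bash
python3 - <<'E'
s=open('kin.py').read()
s=s.replace("H,o1,o7,L1,a1,L2,a2,L3,a3=p","H,o1,o7,L1,a1,L2,a2,L3,a3,b0,b1,b2,b3,c=p")
s=s.replace("x=np.array([0,0,H])","x=R.from_euler('Z',s[0]*q[0]+o1).apply([0,b0,H])").replace("[a1,0,L1]","[a1,b1,L1]").replace("[a2,0,L2]","[a2,b2,L2]")
s=s.replace("x=x+M@[0,0,L3]","x=x+M@[0,0,L3]+N@[a3,b3,c]").replace("x=x+M@[a2","x=x+M@[a2").replace("M=M@R.from_euler('YZ',[q[5]","N=M@R.from_euler('Y',q[5]).as_matrix();M=M@R.from_euler('YZ',[q[5]")
s=s.replace("[.35,o1,o7,.4,0,.4,0,.25,0])","[.35,o1,o7,.4,0,.4,0,.25,0]+[0]*5)").replace("for o1 in(0,2.754,-.108)","for o1 in(0,)").replace("print(best)","np.set_printoptions(suppress=True,precision=4);print(best)")
open('kin.py','w').write(s)
E
python3 kin.py
```

```text
(np.float64(8.51202812483241e-08), (-1, -1, -1, -1), array([ 0.287 , -0.0001,  1.5706,  0.5416,  0.0003,  0.4724, -0.0001,
       -2.2985,  0.0002, -0.0307, -0.0313, -2.044 ,  2.0438,  2.6339]))
```

```bash
cat > ik.py <<'E'
from kin import *
from h import tool,rows
S,p=json.load(open('kin.json'))
lo=np.array([-2.96,-.34,-1.41,.24,-1.37,.17,-2.96]);hi=np.array([2.96,2.1,1.46,2.44,4.51,1.92,2.96])
def ik(pos,rot,n=40,seeds=None,rng=np.random.default_rng(1)):
    out=[];Mt=rot.as_matrix();mid=(lo+hi)/2;h=(hi-lo)/2
    def f(q):
        X,M=fk(q,S,p);u=(q-mid)/h
        return np.r_[(X-pos)*10,((M-Mt)*3).ravel(),.003*u]
    for k in range(n):
        q0=rng.uniform(lo,hi) if seeds is None else seeds[k%len(seeds)]
        z=least_squares(f,q0,bounds=(lo,hi),max_nfev=80)
        X,M=fk(z.x,S,p)
        if np.linalg.norm(X-pos)<.002 and np.abs(M-Mt).max()<.01:
            m=np.min(np.minimum(z.x-lo,hi-z.x))
            if not any(np.abs(z.x-o[1]).max()<.15 for o in out): out.append((m,z.x))
    return sorted(out,key=lambda o:-o[0])
E
python3 - <<'E'
from ik import *
np.set_printoptions(suppress=True,precision=2)
for a in(45,55,65):
    for fl in(0,1):
        for o in ik(np.array([.555,-.2,.03]),tool(10.9,a,fl),25)[:4]:print('pick',a,fl,round(o[0],2),o[1])
for a in(45,35,25):
    for ph in(0,20,45,70,160,200,250,300):
      for fl in(0,1):
        for o in ik(np.array([.62,.227,.16]),tool(ph,a,fl),12)[:1]:print('place',a,ph,fl,round(o[0],2),o[1])
E
```

```text
pick 45 0 0.15 [ 1.42  0.98 -1.14  2.29  2.44  0.36  0.14]
pick 45 0 0.14 [ 1.35  0.91 -1.05  2.29  2.67  0.31 -0.14]
pick 45 0 0.13 [ 1.32  0.87 -0.99  2.29  2.82  0.3  -0.31]
pick 45 0 0.12 [ 0.89  0.65 -0.46  2.32  3.78  0.44 -1.45]
pick 45 1 0.12 [ 0.89  0.65 -0.46  2.32  3.78  0.44  1.69]
pick 45 1 0.11 [ 0.72  0.62 -0.27  2.33  3.89  0.52  1.53]
pick 45 1 0.11 [ 1.51  1.16 -1.3   2.28  2.15  0.51 -2.61]
pick 45 1 0.1 [ 0.53  0.61 -0.04  2.34  3.97  0.63  1.39]
pick 55 0 0.17 [ 0.45  0.54 -0.03  2.27  4.22  0.37 -2.08]
pick 55 0 0.16 [ 0.28  0.55  0.18  2.28  4.27  0.48 -2.17]
pick 55 0 0.15 [ 1.3   0.85 -1.09  2.22  1.84  0.32  0.58]
pick 55 0 0.14 [ 1.4   1.   -1.27  2.21  1.76  0.51  0.74]
pick 55 1 0.19 [ 1.38  0.96 -1.22  2.22  1.77  0.46 -2.44]
pick 55 1 0.16 [0.34 0.54 0.11 2.28 4.25 0.44 1.  ]
pick 55 1 0.15 [0.08 0.59 0.42 2.29 4.3  0.6  0.9 ]
pick 55 1 0.13 [-0.17  0.72  0.77  2.31  4.31  0.83  0.8 ]
pick 65 0 0.26 [ 1.19  0.78 -1.05  2.13  1.27  0.43  1.03]
pick 65 0 0.14 [ 1.08  0.69 -0.9   2.14  1.14  0.31  1.12]
pick 65 0 0.13 [ 1.32  0.97 -1.28  2.12  1.42  0.66  
[... 2123 characters left out ...]
1.13]
place 25 0 1 0.1 [-0.27  0.58 -0.6   2.34  2.21  1.17  2.04]
place 25 20 0 0.05 [ 0.42  0.82 -1.13  2.39  2.65  1.08 -0.7 ]
place 25 20 1 0.02 [-0.07  0.54 -0.52  2.42  2.81  0.96  1.93]
place 25 45 0 0.12 [ 0.1   0.54 -0.33  2.32  3.8   0.79 -1.62]
place 25 45 1 0.14 [ 0.53  0.68 -0.85  2.3   3.6   0.59  1.89]
place 25 70 0 0.13 [ 0.73  0.86 -0.96  2.03 -1.24  0.44 -2.26]
place 25 70 1 0.17 [-0.69  0.91  0.95  2.13  4.34  1.67  1.  ]
place 25 250 0 0.03 [-0.99  1.19  0.71  1.06  0.12  1.89 -0.72]
place 25 250 1 0.03 [-0.98  1.19  0.7   1.06  0.13  1.89  2.41]
place 25 300 0 0.72 [-1.28  0.87  0.57  1.72  0.71  1.16 -0.75]
place 25 300 1 0.56 [-1.29  0.88  0.59  1.72  0.7   1.15  2.4 ]
```

Run:
```python
from ik import *
np.set_printoptions(suppress=True,precision=2)
for a in(60,65,70,75,80):
    Rp=tool(10.9,a,0);b=Rp.inv().apply(-np.array([np.cos(.1902),np.sin(.1902),0]))
    print(a,[tool(300,90-a,f).apply(b) for f in(0,1)])
    for fl in(0,1):
        for o in ik(np.array([.565,-.198,.03]),tool(10.9,a,fl),30)[:2]:print('pick',a,fl,round(o[0],2),o[1])
    for ph in(270,285,315,330):
      for fl in(0,1):
        for o in ik(np.array([.62,.227,.16]),tool(ph,90-a,fl),12)[:1]:print('place',90-a,ph,fl,round(o[0],2),o[1])
for k in np.arange(-3.1,3.1,.35):
    for o in ik(np.array([.492,.213,.083]),tool(6.5,55)*R.from_euler('z',k),30)[:2]:print('knob',round(k,2),round(o[0],2),o[1])
```

```text
60 [array([-0.43,  0.75, -0.5 ]), array([-0., -0.,  1.])]
pick 60 0 0.22 [ 1.24  0.83 -1.09  2.16  1.51  0.39  0.84]
pick 60 0 0.15 [ 1.33  0.98 -1.26  2.16  1.56  0.57  0.87]
pick 60 1 0.25 [ 1.26  0.85 -1.12  2.16  1.52  0.42 -2.3 ]
pick 60 1 0.12 [ 1.35  1.   -1.29  2.15  1.57  0.61 -2.27]
place 30 270 0 0.42 [-1.23  1.12  0.89  1.35  0.11  1.5  -0.51]
place 30 270 1 0.3 [-0.98  0.95  0.37  1.33  0.47  1.62  2.34]
place 30 285 0 0.41 [-0.92  0.83  0.13  1.51  0.75  1.51 -0.87]
place 30 285 1 0.4 [-0.91  0.83  0.12  1.51  0.75  1.52  2.27]
place 30 315 0 0.57 [-0.71  0.67 -0.26  1.87  1.26  1.35 -0.96]
place 30 315 1 0.56 [-0.82  0.65 -0.11  1.88  1.2   1.27  2.2 ]
place 30 330 0 0.41 [-0.33  0.7  -0.74  2.03  1.61  1.46 -0.97]
place 30 330 1 0.4 [-0.43  0.65 -0.6   2.04  1.56  1.37  2.16]
65 [array([-0.38,  0.66, -0.64]), array([-0., -0.,  1.])]
pick 65 0 0.21 [ 1.26  0.91 -1.2   2.11  1.37  0.59  0.98]
pick 65 0 0.11 [ 1.03  0.68 -0.85  2.12  1.08  0.28  1.16]
pick 65 1 0.23 [ 1.14  0.76 -1.    2.12  1.23  0.4  -2.09]
pick 65 1 0.18 [ 1.28  0.93 -1.23  2.11  1.39  0.62 -2.16]
pla
[... 4348 characters left out ...]
knob 1.1 0.07 [ 0.29  0.68 -1.24  2.37  1.77  0.96 -1.61]
knob 1.1 0.05 [ 0.05  0.48 -0.9   2.39  1.78  0.71 -1.73]
knob 1.45 0.06 [ 0.23  0.61 -1.15  2.38  1.77  0.88 -1.99]
knob 1.45 0.05 [-0.05  0.44 -0.78  2.39  1.79  0.64 -2.12]
knob 1.8 0.06 [ 0.25  0.63 -1.17  2.38  1.77  0.89 -2.34]
knob 1.8 0.06 [ 0.06  0.49 -0.92  2.38  1.77  0.72 -2.42]
knob 2.15 0.07 [ 0.3   0.7  -1.26  2.37  1.77  0.97 -2.65]
knob 2.15 0.06 [ 0.1   0.51 -0.97  2.38  1.77  0.75 -2.76]
knob 2.5 0.01 [-0.52  0.35 -0.25  2.42  1.87  0.45  2.95]
knob 2.5 0.0 [ 0.36  0.8  -1.36  2.37  1.78  1.09 -2.96]
knob 2.85 0.04 [-0.13  0.41 -0.69  2.4   1.8   0.6   2.74]
knob 2.85 0.04 [-0.26  0.38 -0.54  2.4   1.82  0.54  2.69]
```

Run:
```python
from h import *
print(rows([.55,.0,.30],tool(5,85)));print(rows([.54,-.2,.2],tool(10.9,75)))
```

```text
(array([-0.2249, -0.3664,  0.043 ]), array([0.0312, 0.4354, 0.0688]))
(array([ 0.1983, -1.1416,  0.1897]), array([0.004 , 0.3248, 0.0076]))
```

Call:
{"op": "servo_tool", "data": {
  "commands": [
    [[-0.22, -0.37, 0.04], [0.03, 0.44, 0.07]],
    [[-0.22, -0.37, 0.04], [0.03, 0.44, 0.07]],
    [[-0.22, -0.37, 0.04], [0.03, 0.44, 0.07]],
    [[-0.22, -0.37, 0.04], [0.03, 0.44, 0.07]],
    [[-0.22, -0.37, 0.04], [0.03, 0.44, 0.07]],
    [[-0.22, -0.37, 0.04], [0.03, 0.44, 0.07]],
    [[-0.22, -0.37, 0.04], [0.03, 0.44, 0.07]]
  ]
}}

```text
clock: 5.1
tcp_pos: [0.5445, 0.0014, 0.2987]
orientation: [-0.22, 2.852, 0.126]
contact_force: [-0.7, 0.9, 1.8]
grip_width: 0.0854
gripper_force: 0.0
```

Run:
```python
from h import *
st();print(rows([.54,-.2,.2],tool(10.9,75)))
```

```text
t 5.1 p [0.5445 0.0014 0.2987] q [ 1.0485  0.2165 -1.2276  1.9193  0.1779  0.8687  1.4868] F [-0.7134  0.9291  1.7625] w 0.0854347923839375 0.0
y [-0.1624  0.9846  0.0647] z [ 0.2667  0.1069 -0.9578]
(array([ 0.2389, -0.8157,  0.2874]), array([ 0.0351,  0.0149, -0.0275]))
```

Good, the arm has returned to a healthy posture. Now the hover over the bottle.

Call:
{"op": "servo_tool", "data": {
  "commands": [
    [[0.24, -0.82, 0.29], [0.035, 0.015, -0.03]],
    [[0.24, -0.82, 0.29], [0.035, 0.015, -0.03]],
    [[0.24, -0.82, 0.29], [0.035, 0.015, -0.03]],
    [[0.24, -0.82, 0.29], [0.035, 0.015, -0.03]],
    [[0.24, -0.82, 0.29], [0.035, 0.015, -0.03]],
    [[0.24, -0.82, 0.29], [0.035, 0.015, -0.03]],
    [[0.24, -0.82, 0.29], [0.035, 0.015, -0.03]],
    [[0.24, -0.82, 0.29], [0.035, 0.015, -0.03]]
  ]
}}

```text
clock: 5.9
tcp_pos: [0.5422, -0.1976, 0.1999]
orientation: [-0.288, 2.861, 0.037]
contact_force: [0.1, 0.9, 0.2]
grip_width: 0.0852
gripper_force: 0.0
```

Run:
```python
from h import *
st()
o=r.get_obs();M=R.from_rotvec(o['orientation']).as_matrix();tip=o['tcp_pos']+M[:,2]*.019-M[:,2]*.013
ims=[]
for n in('top','scene'):
    p,d=grab(n);c=proj(n,[tip+M[:,1]*.043,tip-M[:,1]*.043,tip]);print(n,c)
    im=p[:,:,::-1].copy()
    x,y=c[2].astype(int);a=im[y-45:y+45,x-50:x+50]
    a=cv2.resize(a,None,fx=4,fy=4,interpolation=cv2.INTER_CUBIC)
    for q in c[:2]: cv2.drawMarker(a,tuple(int(v) for v in (q-[x-50,y-45])*4),(0,0,255),0,8,1)
    ims.append(a)
cv2.imwrite('pics/hover.png',np.hstack(ims))
```

```text
t 5.9 p [ 0.5422 -0.1976  0.1999] q [ 1.1742  0.423  -1.0564  1.9449  0.3864  0.7573  1.7226] F [0.1456 0.9302 0.2451] w 0.08523474500394919 0.0
y [-0.199   0.98   -0.0011] z [ 0.2593  0.0516 -0.9644]
top [[398.9936 259.1097]
 [439.6744 251.4277]
 [419.3481 255.266 ]]
scene [[280.2796 205.4911]
 [248.5334 209.4582]
 [264.4934 207.4638]]
```

View pics/hover.png

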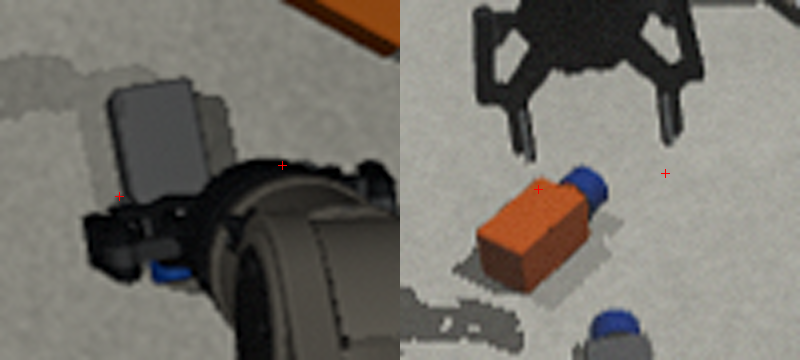

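Run:
```python
from h import *
np.set_printoptions(precision=4,suppress=True)
o=r.get_obs();M=R.from_rotvec(o['orientation']).as_matrix()
for n in('scene','top'):
    p,d=grab(n);W=world(n,d)
    L=(W-o['tcp_pos'])@M   # tool coords
    m=(abs(L[...,0])<.03)&(abs(L[...,1])<.065)&(L[...,2]>-.06)&(L[...,2]<.04)
    for s in(1,-1):
        k=m&(L[...,1]*s>.03);Q=L[k]
        print(n,s,len(Q),'max z',np.percentile(Q[:,2],[90,97,100]) if len(Q) else '', 'lowest',Q[Q[:,2]>np.percentile(Q[:,2],85)].mean(0) if len(Q) else '','y-range',np.percentile(Q[:,1],[0,100]),'x',np.percentile(Q[:,0],[0,50,100]))
    b=(W[...,0]>.3)&(W[...,0]<.9)&(abs(W[...,1]+.03)<.1)&(abs(W[...,2])<.012);print('bench z',np.median(W[b][:,2]), 'slope',np.polyfit(W[b][:,0],W[b][:,2],1))
    for t in('petri_dish','beaker','round_bottle','tube_rack','tip_box','spare_bottle','plate_centre','index_mark'):
        for g in r.mark_of(n,t)[:1]: print(t,round(g['confidence'],2),hit(n,g['uv'],{'plate_centre':.09,'index_mark':.07}.get(t,0))[:2])
```

```text
scene 1 69 max z [-0.0277 -0.0232 -0.0204] lowest [-0.0097  0.0465 -0.0253] y-range [0.0426 0.0562] x [-0.0167 -0.0108  0.0044]
scene -1 74 max z [-0.0262 -0.0221 -0.02  ] lowest [-0.0101 -0.0462 -0.0246] y-range [-0.0586 -0.0426] x [-0.0173 -0.0106  0.0103]
bench z -0.0026964129825886585 slope [ 0.0007 -0.003 ]
petri_dish 0.58 [ 0.4373 -0.0051]
beaker 0.7 [0.7775 0.1137]
round_bottle 0.21 [0.41   0.2338]
tube_rack 0.81 [ 0.5902 -0.4615]
tip_box 0.74 [0.5534 0.4815]
spare_bottle 0.84 [ 0.725  -0.0166]
plate_centre 0.72 [0.6209 0.2367]
index_mark 0.73 [ 0.6457 -0.4245]
top 1 22 max z [-0.0308 -0.0291 -0.0265] lowest [-0.0048  0.0474 -0.0298] y-range [0.0423 0.0558] x [-0.0075 -0.0033  0.0071]
top -1 8 max z [-0.0258 -0.0251 -0.0249] lowest [-0.0059 -0.0442 -0.0255] y-range [-0.0495 -0.0433] x [-0.0065 -0.006  -0.0055]
bench z -0.001138402336557487 slope [-0.0016 -0.0002]
petri_dish 0.66 [ 0.443 -0.009]
beaker 0.95 [0.7687 0.1002]
round_bottle 0.62 [ 0.7794 -0.1277]
tip_box 0.76 [0.5537 0.4797]
spare_bottle 0.93 [ 0.7057 -0.0004]
plate_centre 0.69 [0.6099 0.2246]
index_mark 0.78 [0.5372 0.2351]
```

Run:
```python
from h import *
print(rows([.568,-.198,.10],tool(10.9,75)));print(rows([.568,-.198,.027],tool(10.9,75)))
```

```text
(array([-2.000e-04, -1.320e-02,  4.104e-01]), array([0.    , 0.0025, 0.0049]))
(array([ 0.0765, -0.0126,  0.6921]), array([0.    , 0.0025, 0.0049]))
```

Call:
{"op": "servo_tool", "data": {
  "commands": [
    [[0, -0.013, 0.2], [0, 0, 0.005]],
    [[0, -0.013, 0.41], [0, 0, 0.005]],
    [[0, -0.013, 0.41], [0, 0, 0.005]],
    [[0.03, -0.013, 0.51], [0, 0, 0.005]],
    [[0.05, -0.013, 0.6], [0, 0, 0.005]],
    [[0.0765, -0.013, 0.692], [0, 0.0025, 0.005]],
    [[0.0765, -0.013, 0.692], [0, 0.0025, 0.005]],
    [[0.0765, -0.013, 0.692], [0, 0.0025, 0.005]]
  ]
}}

```text
clock: 7.7
tcp_pos: [0.5688, -0.1982, 0.0285]
orientation: [-0.273, 2.867, 0.036]
contact_force: [-0.0, -0.4, 0.9]
grip_width: 0.0856
gripper_force: 0.0
```

Run:
```python
from h import *
st()
for n,b in(('scene',(200,210,330,300)),):
    p,d=grab(n);cv2.imwrite('pics/pick.png',cv2.resize(p[b[1]:b[3],b[0]:b[2],::-1],None,fx=5,fy=5,interpolation=cv2.INTER_CUBIC))
```

```text
t 7.7 p [ 0.5688 -0.1982  0.0285] q [ 0.8743  0.6512 -0.7365  2.0133  0.7076  0.4667  1.4459] F [-0.0437 -0.3916  0.8843] w 0.08557181678635654 0.0
y [-0.189   0.982  -0.0004] z [ 0.2553  0.0487 -0.9656]
```

View pics/pick.png

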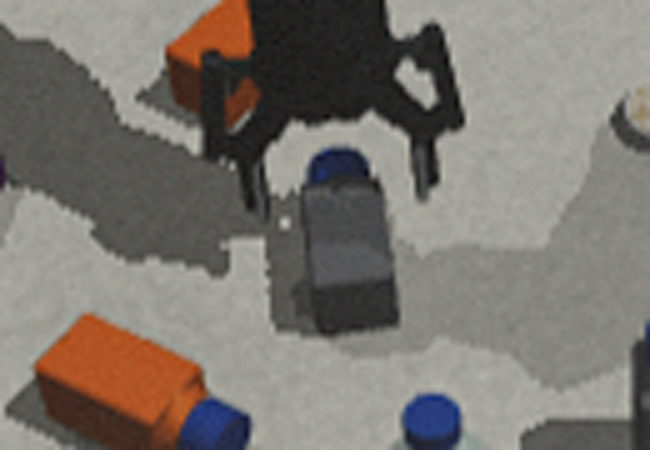

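Call:
{"op": "servo_tool", "data": {
  "commands": [
    [[-0.05, 0, 0.014], [0, 0, 0]],
    [[-0.05, 0, 0.014], [0, 0, 0]],
    [[-0.05, 0, 0.014], [0, 0, 0]]
  ]
}}

```text
clock: 8.05
tcp_pos: [0.5818, -0.1956, 0.0278]
orientation: [-0.274, 2.866, 0.035]
contact_force: [0.1, -0.2, 0.1]
grip_width: 0.0854
gripper_force: 0.0
```

Call:
{"op": "servo_tool", "data": {
  "commands": [
    [[0, 0, 0], [0, 0, 0]],
    [[0, 0, 0], [0, 0, 0]],
    [[0, 0, 0], [0, 0, 0]],
    [[0, 0, 0], [0, 0, 0]],
    [[0, 0, 0], [0, 0, 0]],
    [[0, 0, 0], [0, 0, 0]],
    [[0, 0, 0], [0, 0, 0]],
    [[0, 0, 0], [0, 0, 0]]
  ],
  "claw": 1,
  "squeeze": 60
}}

```text
clock: 8.85
tcp_pos: [0.5808, -0.1958, 0.0272]
orientation: [-0.273, 2.868, 0.035]
contact_force: [-2.4, -0.3, 5.1]
grip_width: 0.047
gripper_force: 62.0
```

Run:
```python
from h import *
st();o=r.get_obs();p=o['tcp_pos'];print(rows(p+[-.03,.05,.17],tool(10.9,75)))
```

```text
t 8.85 p [ 0.5808 -0.1958  0.0272] q [ 0.8543  0.6642 -0.7314  1.9896  0.7093  0.4785  1.4383] F [-2.4283 -0.3121  5.0618] w 0.047001984046660054 62.02480673789978
y [-0.1887  0.982  -0.0004] z [ 0.2543  0.0485 -0.9659]
(array([-0.0987,  0.2188, -0.6776]), array([-0.0003,  0.    , -0.0002]))
```

Call:
{"op": "servo_tool", "data": {
  "commands": [
    [[0.01, 0, -0.05], [0, 0, 0]],
    [[0.02, 0, -0.15], [0, 0, 0]],
    [[-0.05, 0.1, -0.35], [0, 0, 0]],
    [[-0.1, 0.22, -0.6], [0, 0, 0]],
    [[-0.1, 0.22, -0.8], [0, 0, 0]],
    [[-0.1, 0.22, -0.9], [0, 0, 0]],
    [[-0.1, 0.22, -0.9], [0, 0, 0]]
  ]
}}

```text
clock: 9.55
tcp_pos: [0.5387, -0.1478, 0.2568]
orientation: [-0.274, 2.861, 0.028]
contact_force: [0.6, -1.1, -1.8]
grip_width: 0.0463
gripper_force: 62.6
```

Run:
```python
from ik import *
from h import *
from scipy.spatial.transform import Slerp
st();o=r.get_obs();np.set_printoptions(precision=3,suppress=True)
R0=R.from_rotvec(o['orientation'])
for ph in(300,310,320):
    Rt=tool(ph,15,True);d=(R0.inv()*Rt).as_rotvec();print(ph,np.degrees(np.linalg.norm(d)),d/1.5708)
    sl=Slerp([0,1],R.concatenate([R0,Rt]));q=o['joints']
    for t in(.2,.4,.6,.8,1):
        pos=o['tcp_pos']*(1-t)+np.array([.62,.227,.30])*t
        s=ik(pos,sl(t),1,[q])
        if s:q=s[0][1];print(t,s[0][0],q)
        else:print(t,'none')
```

```text
t 9.55 p [ 0.5387 -0.1478  0.2568] q [ 1.189   0.3094 -1.1378  1.9283  0.2824  0.8341  1.7043] F [ 0.564  -1.1178 -1.8261] w 0.04632641538958854 62.62501358985901
y [-0.1893  0.9819 -0.0061] z [ 0.261   0.0444 -0.9643]
300 131.50557069681736 [ 0.647  0.657 -1.134]
0.2 0.5560963257029844 [ 0.607  0.273 -0.854  1.867  0.52   1.059  1.618]
0.4 0.6376142047339057 [-0.101  0.31  -0.376  1.802  0.643  1.27   1.688]
0.6 0.48723254087197887 [-0.592  0.429 -0.05   1.735  0.747  1.433  1.858]
0.8 0.3842901280727442 [-0.885  0.568  0.12   1.683  0.869  1.536  2.087]
1 0.324519999219262 [-1.037  0.677  0.159  1.665  1.043  1.595  2.337]
310 137.90113844976486 [ 0.702  0.587 -1.229]
0.2 0.549578965872149 [ 0.608  0.255 -0.854  1.89   0.534  1.024  1.629]
0.4 0.5881092994741643 [-0.089  0.284 -0.407  1.852  0.699  1.22   1.682]
0.6 0.5419441367662059 [-0.559  0.39  -0.127  1.813  0.843  1.378  1.831]
0.8 0.45075987695159747 [-0.855  0.509  0.032  1.792  0.992  1.469  2.048]
1 0.4306765746012724 [-1.047  0.602  0.124  1.805  1.167  1.489  2.301]
320 144.49108002607352 [ 0.755  0.511 -1.322]
0.2 0.52573695021498 [ 0.63   0.242 -0.878  1.914  0.558  0.991  1.632]
0.4 0.5430297873568091 [ 0.037  0.275 -0.57   1.897  0.789  1.193  1.648]
0.6 0.5478433823411137 [-0.512  0.352 -0.212  1.892  0.943  1.323  1.798]
0.8 0.5289080202128917 [-0.84   0.453 -0.02   1.903  1.11   1.391  2.01 ]
1 0.4982836052015456 [-1.04   0.529  0.087  1.942  1.307  1.39   2.257]
```

Run:
```python
from h import *
o=r.get_obs();print(R.from_rotvec(o['orientation']).inv().apply(np.array([.57,.05,.31])-o['tcp_pos'])/.25)
```

```text
[-0.32058764  0.75182194 -0.1375157 ]
```

Call:
{"op": "servo_tool", "data": {
  "commands": [
    [[-0.04, 0.09, -0.1], [0.04, 0.035, -0.08]],
    [[-0.08, 0.19, -0.14], [0.09, 0.07, -0.15]],
    [[-0.12, 0.28, -0.14], [0.13, 0.11, -0.23]],
    [[-0.16, 0.37, -0.14], [0.17, 0.145, -0.3]],
    [[-0.2, 0.47, -0.14], [0.22, 0.18, -0.38]],
    [[-0.24, 0.56, -0.14], [0.26, 0.22, -0.46]],
    [[-0.28, 0.66, -0.14], [0.3, 0.255, -0.53]],
    [[-0.32, 0.75, -0.14], [0.35, 0.29, -0.61]],
    [[-0.32, 0.75, -0.14], [0.35, 0.29, -0.61]],
    [[-0.32, 0.75, -0.14], [0.35, 0.29, -0.61]]
  ]
}}

```text
clock: 10.55
tcp_pos: [0.5676, 0.0506, 0.3039]
orientation: [1.482, -2.411, 0.97]
contact_force: [0.3, -1.0, -1.7]
grip_width: 0.0461
gripper_force: 62.7
```

Run:
```python
from h import *
st();print(rows([.62,.227,.27],tool(310,15,True)))
```

```text
t 10.55 p [0.5676 0.0506 0.3039] q [ 0.2332  0.4805 -1.0641  1.7766  0.9794  1.6048  1.5971] F [ 0.3127 -1.0027 -1.6911] w 0.04609005404152537 62.69991874694824
y [-0.8423  0.303  -0.4458] z [ 0.1993 -0.5934 -0.7798]
(array([-0.6907,  0.0979, -0.2713]), array([ 0.3544,  0.3005, -0.6152]))
```

Call:
{"op": "servo_tool", "data": {
  "commands": [
    [[-0.09, 0.012, -0.034], [0.04, 0.038, -0.08]],
    [[-0.17, 0.024, -0.07], [0.09, 0.075, -0.15]],
    [[-0.26, 0.037, -0.1], [0.13, 0.11, -0.23]],
    [[-0.34, 0.05, -0.135], [0.18, 0.15, -0.31]],
    [[-0.43, 0.06, -0.17], [0.22, 0.19, -0.38]],
    [[-0.52, 0.073, -0.2], [0.265, 0.225, -0.46]],
    [[-0.6, 0.085, -0.235], [0.31, 0.26, -0.54]],
    [[-0.69, 0.098, -0.271], [0.354, 0.3, -0.615]],
    [[-0.69, 0.098, -0.271], [0.354, 0.3, -0.615]],
    [[-0.69, 0.098, -0.271], [0.354, 0.3, -0.615]],
    [[-0.69, 0.098, -0.271], [0.354, 0.3, -0.615]]
  ]
}}

```text
clock: 11.65
tcp_pos: [0.6222, 0.2227, 0.272]
orientation: [1.943, -0.92, 1.495]
contact_force: [-0.0, -0.2, -1.3]
grip_width: 0.0461
gripper_force: 62.9
```

```bash
cat > look.py <<'E'
from h import *
import sys
st();o=r.get_obs();np.set_printoptions(precision=4,suppress=True)
ims=[]
for n in('top','scene'):
    p,d=grab(n);W=world(n,d);hsv=cv2.cvtColor(p,cv2.COLOR_RGB2HSV)
    m=(hsv[...,1]>110)&(abs(hsv[...,0].astype(int)-112)<20)&(np.hypot(W[...,0]-.62,W[...,1]-.227)<.06)&(W[...,2]>.15)
    Q=W[m];t=np.percentile(Q[:,2],90);T=Q[Q[:,2]>t-.008];c,rad=cv2.minEnclosingCircle((T[:,:2]*1000).astype(np.float32))
    print(n,'cap pts',len(Q),'top z',t,'circle',c,rad,'mean',T.mean(0))
    x,y=proj(n,o['tcp_pos'])[0].astype(int);ims.append(cv2.resize(p[y-70:y+70,x-50:x+50,::-1],None,fx=4,fy=4,interpolation=cv2.INTER_CUBIC))
cv2.imwrite('pics/'+sys.argv[1],np.hstack(ims))
E
python3 look.py held.png
```

```text
t 11.65 p [0.6222 0.2227 0.272 ] q [-0.4702  0.743  -0.6714  1.7708  1.4532  1.8884  2.1883] F [-0.0473 -0.2114 -1.3405] w 0.04609325062981866 62.87168025970459
y [-0.7717 -0.636  -0.0043] z [ 0.6153 -0.7449 -0.258 ]
top cap pts 369 top z 0.34586250038950184 circle (620.2764892578125, 219.37062072753906) 19.382726669311523 mean [0.62   0.2192 0.3434]
scene cap pts 139 top z 0.34357728715988284 circle (627.0425415039062, 221.98484802246094) 19.61276626586914 mean [0.6285 0.2211 0.342 ]
```

View pics/held.png

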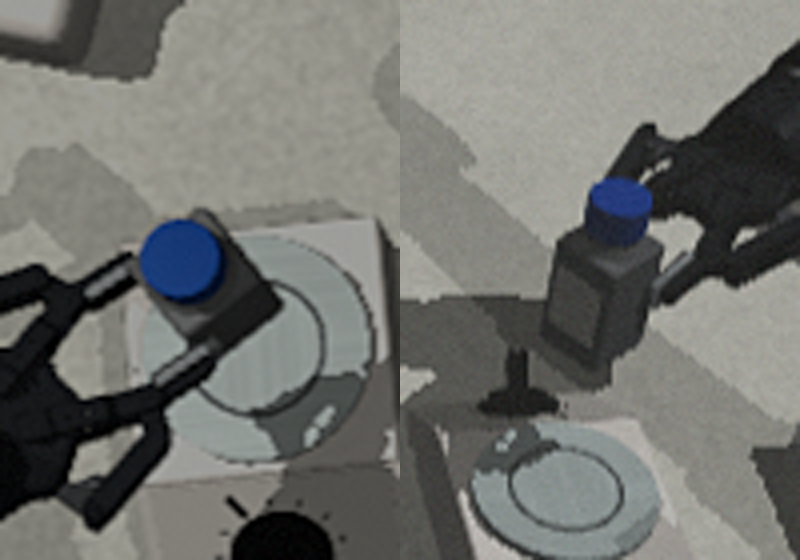

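Run:
```python
from h import *
np.set_printoptions(precision=4,suppress=True)
o=r.get_obs()
c=proj('top',o['tcp_pos'])[0].astype(int)-[50,70];print(hit('top',c+np.array([266,349])/4-.4,.09))
c=proj('scene',o['tcp_pos'])[0].astype(int)-[50,70];print(hit('scene',c+np.array([165.5,487])/4-.4,.09))
# edge-based fit of the plate ring (radius 40 and 65) in rectified plane z=.09
p,_=r.grab_frame('scene');t=cv2.imread('pics/top0.png')
for n,im in(('top',t),('scene',p[:,:,::-1])):
    c0=np.array([.62,.227]);g=(np.arange(200)-100)*.001
    X,Y=np.meshgrid(c0[0]+g,c0[1]+g,indexing='ij');uv=proj(n,np.stack([X,Y,0*X+.09],-1).reshape(-1,3)).reshape(200,200,2).astype(np.float32)
    G=cv2.cvtColor(cv2.remap(im,uv[...,0],uv[...,1],cv2.INTER_CUBIC),cv2.COLOR_BGR2GRAY).astype(float)
    th=np.linspace(0,2*np.pi,180);best=[]
    for dx in range(-20,21):
        for dy in range(-15,16):
            f=lambda R:np.clip(cv2.remap(G.astype(np.float32),(100+dy+R*np.sin(th)).astype(np.float32),(100+dx+R*np.cos(th)).astype(np.float32),1),0,255)
            e=np.median(f(35)+f(45)-2*f(40))
            best.append((e,dx,dy))
    best.sort(reverse=True);print(n,[(round(float(b[0]),1),c0+np.array(b[1:])*.001) for b in best[:4]])
```

```text
[0.6185 0.2234 0.09  ]
[0.626  0.2276 0.09  ]
top [(73.5, array([0.618, 0.226])), (72.0, array([0.617, 0.226])), (69.9, array([0.618, 0.228])), (69.7, array([0.62 , 0.226]))]
scene [(80.5, array([0.625, 0.228])), (75.3, array([0.625, 0.227])), (74.3, array([0.624, 0.228])), (70.4, array([0.625, 0.226]))]
```

Run:
```python
from h import *
for z in(.145,.125):print(rows([.6205,.2291,z],tool(309.6,15,True)))
```

```text
(array([-0.4972, -0.0077,  0.11  ]), array([-0.0003, -0.0006, -0.0027]))
(array([-0.5745, -0.0073,  0.1306]), array([-0.0003, -0.0006, -0.0027]))
```

Call:
{"op": "servo_tool", "data": {
  "commands": [
    [[-0.12, -0.008, 0.027], [0, 0, -0.003]],
    [[-0.24, -0.008, 0.055], [0, 0, -0.003]],
    [[-0.35, -0.008, 0.08], [0, 0, -0.003]],
    [[-0.43, -0.008, 0.095], [0, 0, -0.003]],
    [[-0.497, -0.008, 0.11], [0, 0, -0.003]],
    [[-0.497, -0.008, 0.11], [0, 0, -0.003]],
    [[-0.497, -0.008, 0.11], [0, 0, -0.003]]
  ]
}}

```text
clock: 12.5
tcp_pos: [0.62, 0.2304, 0.1448]
orientation: [1.946, -0.91, 1.494]
contact_force: [1.2, 0.2, -1.0]
grip_width: 0.0466
gripper_force: 62.8
```

Run:
```python
from h import *
st();np.set_printoptions(precision=4,suppress=True)
o=r.get_obs()
for n in('top','scene'):
    p,d=grab(n);W=world(n,d);hsv=cv2.cvtColor(p,cv2.COLOR_RGB2HSV)
    m=(hsv[...,1]>110)&(abs(hsv[...,0].astype(int)-112)<20)&(np.hypot(W[...,0]-.62,W[...,1]-.227)<.06)&(W[...,2]>.1)
    Q=W[m];t=np.percentile(Q[:,2],90);T=Q[Q[:,2]>t-.008];print(n,cv2.minEnclosingCircle((T[:,:2]*1000).astype(np.float32)),t)
for z in(.135,.125):print(rows([.6205,.2291,z],tool(309.6,15,True)))
```

```text
t 12.5 p [0.62   0.2304 0.1448] q [-0.5142  0.9439 -0.624   1.7686  1.4969  1.8713  2.0106] F [ 1.1717  0.2005 -1.0273] w 0.04658845647184072 62.8438138961792
y [-0.7684 -0.64    0.0017] z [ 0.6181 -0.7428 -0.2574]
top ((617.841064453125, 228.45819091796875), 19.107837677001953) 0.21920531909593471
scene ((626.0847778320312, 229.3553924560547), 20.10674476623535) 0.21713720006421244
(array([-0.0395,  0.0032,  0.0169]), array([-0.0021, -0.0009,  0.0007]))
(array([-0.0781,  0.0032,  0.0272]), array([-0.0021, -0.0009,  0.0007]))
```

Call:
{"op": "servo_tool", "data": {
  "commands": [
    [[-0.02, 0.003, 0.01], [0, 0, 0]],
    [[-0.03, 0.003, 0.014], [0, 0, 0]],
    [[-0.0395, 0.003, 0.017], [-0.002, 0, 0]],
    [[-0.0395, 0.003, 0.017], [-0.002, 0, 0]]
  ]
}}

```text
clock: 13.0
tcp_pos: [0.6201, 0.2288, 0.1333]
orientation: [1.945, -0.911, 1.492]
contact_force: [0.1, 0.5, -2.3]
grip_width: 0.0465
gripper_force: 62.8
```

Call:
{"op": "servo_tool", "data": {
  "commands": [
    [[-0.006, 0, 0.0016], [0, 0, 0]],
    [[-0.0116, 0, 0.003], [0, 0, 0]],
    [[-0.0116, 0, 0.003], [0, 0, 0]]
  ]
}}

```text
clock: 13.3
tcp_pos: [0.6202, 0.229, 0.1322]
orientation: [1.942, -0.911, 1.495]
contact_force: [-2.5, 0.1, 5.3]
grip_width: 0.0462
gripper_force: 63.2
```

Call:
{"op": "servo_tool", "data": {
  "commands": [
    [[-0.004, 0, 0.001], [0, 0, 0]],
    [[-0.006, 0, 0.0016], [0, 0, 0]],
    [[-0.006, 0, 0.0016], [0, 0, 0]]
  ]
}}

```text
clock: 13.6
tcp_pos: [0.6201, 0.229, 0.1322]
orientation: [1.939, -0.912, 1.497]
contact_force: [-4.7, 0.2, 10.2]
grip_width: 0.0464
gripper_force: 63.5
```

Call:
{"op": "servo_tool", "data": {
  "commands": [
    [[0.006, 0, -0.0016], [0, 0, 0]],
    [[0.006, 0, -0.0016], [0, 0, 0]]
  ]
}}

```text
clock: 13.8
tcp_pos: [0.6201, 0.229, 0.1322]
orientation: [1.942, -0.912, 1.495]
contact_force: [-4.2, 0.1, 5.9]
grip_width: 0.0463
gripper_force: 63.3
```

Call:
{"op": "servo_tool", "data": {
  "commands": [
    [[0, 0, 0], [0, 0, 0]],
    [[0, 0, 0], [0, 0, 0]],
    [[0, 0, 0], [0, 0, 0]],
    [[0, 0, 0], [0, 0, 0]],
    [[0, 0, 0], [0, 0, 0]],
    [[0, 0, 0], [0, 0, 0]],
    [[0, 0, 0], [0, 0, 0]]
  ],
  "claw": 0
}}

```text
clock: 14.5
tcp_pos: [0.6201, 0.2289, 0.1305]
orientation: [1.945, -0.911, 1.492]
contact_force: [0.3, 1.3, -0.1]
grip_width: 0.0853
gripper_force: 0.0
```

Call:
{"op": "servo_tool", "data": {
  "commands": [
    [[0, 0, -0.06], [0, 0, 0]],
    [[0, 0, -0.16], [0, 0, 0]],
    [[0, 0, -0.3], [0, 0, 0]],
    [[0, 0, -0.45], [0, 0, 0]],
    [[0.1, 0, -0.55], [0, 0, 0]],
    [[0.25, 0, -0.6], [0, 0, 0]],
    [[0.3, 0, -0.6], [0, 0, 0]]
  ]
}}

```text
clock: 15.2
tcp_pos: [0.5385, 0.3299, 0.2456]
orientation: [1.95, -0.913, 1.496]
contact_force: [0.4, 0.8, 0.4]
grip_width: 0.0854
gripper_force: 0.0
```

```bash
python3 look.py placed.png
python3 - <<'E'
from meas import *
for n in('top','scene'):
    p,d=grab(n);stirrer(n,d)
E
```

```text
t 15.2 p [0.5385 0.3299 0.2456] q [-0.8043  0.7767 -0.4916  1.6914  1.2495  1.9005  2.1088] F [0.4053 0.7727 0.4115] w 0.08544572242975244 0.0
y [-0.767  -0.6417 -0.0024] z [ 0.6201 -0.7402 -0.26  ]
top cap pts 281 top z 0.206742319840995 circle (618.12060546875, 226.22731018066406) 19.038185119628906 mean [0.6179 0.226  0.2037]
scene cap pts 124 top z 0.20417359325503856 circle (625.1831665039062, 227.30213928222656) 20.114641189575195 mean [0.6263 0.2273 0.2022]
top block (606.8563232421875, 227.24603271484375) (169.62254333496094, 152.14108276367188) 6.419295787811279
plate ((617.4508666992188, 226.32176208496094), 78.92131042480469) [0.6155 0.2248 0.0899] 1525
panel [0.5085 0.2151 0.0551] [-0.5648 -0.07    0.8222] tilt 34.690526925630806 yaw 7.067027563623841 1225 2751
knob top pts [0.4816 0.2115 0.0889] 111 0.04326213762013382
  foot [0.506  0.2145 0.0533]
scene block (614.1758422851562, 225.11990356445312) (175.76051330566406, 151.6936492919922) 6.118227481842041
plate ((628.2159423828125, 228.0938720703125), 65.43141174316406) [0.6418 0.225  0.0884] 595
panel [0.5265 0.1721 0.0568] [-0.5637 -0.0784  0.8223] tilt 34.68850204138965 yaw 7.914306435465414 147 306
knob top pts [0.4949 0.2103 0.0901] 17 0.042586791891035765
  foot [0.5187 0.2136 0.0554]
```

Run:
```python
from h import *
from ik import ik
np.set_printoptions(precision=4,suppress=True)
psi=np.radians(6.6);ex=np.array([np.cos(psi),np.sin(psi),0]);ey=np.array([-np.sin(psi),np.cos(psi),0]);c,s=np.cos(np.radians(35)),np.sin(np.radians(35))
n=-s*ex+[0,0,c];dn=-c*ex-[0,0,s]
print(n)
foot=np.array([.5066,.2145,.0535]) # in top-camera (biased) coordinates
def pl(uv,h):
    o,d=ray('top',uv);t=((foot+n*h-o)@n)/(d@n);X=o+d*t-foot;return X@dn,X@ey
pts={k:np.array(pl(np.array(v)/10-.45+[200,258],h)) for k,v,h in(('tip',(288,362),.044),('line',(300,290),.044),('idxo',(182,47),0),('idxi',(225,90),0))}
print(pts)
ang=lambda v:np.arctan2(v[1],v[0])
print('line dir',ang(pts['tip']-pts['line']),'tip from centre',ang(pts['tip']),'index',ang(pts['idxo']-pts['idxi']),ang((pts['idxo']+pts['idxi'])/2))
```

```text
[-0.5698 -0.0659  0.8192]
{'tip': array([0.0208, 0.0051]), 'line': array([ 0.0024, -0.0005]), 'idxo': array([-0.0381,  0.0237]), 'idxi': array([-0.0259,  0.016 ])}
line dir 0.29597853786553263 tip from centre 0.24158192345545104 index 2.5730786459739723 2.586583715143726
```

View pics/placed.png

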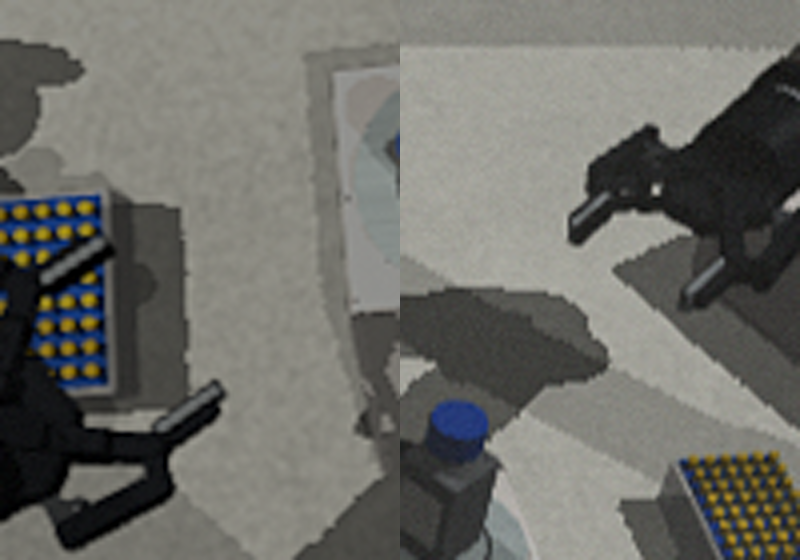

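Run:
```python
from ik import *
from h import *
np.set_printoptions(precision=3,suppress=True)
from scipy.spatial.transform import Slerp
o=r.get_obs();q=o['joints'];R0=R.from_rotvec(o['orientation'])
g=np.array([.4905,.2131,.0848]);n=np.array([-.5698,-.0659,.8192]);Rt=tool(6.6,55)*R.from_euler('z',.27-np.pi)
print(np.degrees((R0.inv()*Rt).magnitude()))
for name,pos in(('grip',g),('b3',g+.03*n),('b5',g+.05*n),('b5up5',g+.05*n+[0,0,.05]),('b5up15',g+.05*n+[0,0,.15]),('b4+x',g+.04*n+[.05,0,.1])):
    for s in ik(pos,Rt,12,[q,np.array([.1,.5,-.97,2.35,1.77,.75,2.3])])[:1]:print(name,s)
sl=Slerp([0,1],R.concatenate([R0,Rt]));w=g+.05*n+[0.02,0,.09]
for t in(.25,.5,.75,1):
    s=ik(o['tcp_pos']*(1-t)+w*t,sl(t),1,[q])
    if s:q=s[0][1];print(t,s[0])
    else:print(t,'none')
print(rows(w,Rt),w)
```

```text
62.427546022589404
grip (np.float64(0.057239364623252076), array([ 0.142,  0.531, -1.025,  2.383,  1.763,  0.777,  2.286]))
b3 (np.float64(0.04127469022292818), array([ 0.223,  0.48 , -1.139,  2.399,  1.669,  0.78 ,  2.348]))
b5 (np.float64(0.02973647245990163), array([ 0.196,  0.379, -1.101,  2.41 ,  1.596,  0.698,  2.374]))
b5up5 (np.float64(0.07536586821273294), array([ 0.364,  0.253, -1.234,  2.365,  1.357,  0.624,  2.619]))
b5up15 (np.float64(2.7755575615628914e-16), array([-1.841, -0.34 ,  0.879,  2.348,  1.032,  0.838,  2.96 ]))
b4+x (np.float64(0.06381147113451147), array([ 0.528,  0.316, -1.346,  2.228,  1.24 ,  0.682,  2.872]))
0.25 (np.float64(0.4623575829882014), array([-0.982,  0.543, -0.205,  1.936,  1.153,  1.458,  2.21 ]))
0.5 (np.float64(0.31717562541972333), array([-0.887,  0.35 , -0.248,  2.123,  1.187,  1.166,  2.315]))
0.75 (np.float64(0.18783303383007954), array([-0.58 ,  0.181, -0.43 ,  2.252,  1.201,  0.851,  2.505]))
1 (np.float64(1.0103917702508625e-11), array([-0.098,  0.063, -0.661,  2.313,  1.004,  0.461,  2.96 ]))
(array([-0.046,  0.473,  0.228]), array([ 0.465, -0.469, -0.212])) [0.482 0.21  0.216]
```

Run:
```python
from ik import *
from h import *
np.set_printoptions(precision=3,suppress=True)
from scipy.spatial.transform import Slerp
o=r.get_obs();q=o['joints'];R0=R.from_rotvec(o['orientation'])
g=np.array([.4905,.2131,.0848]);n=np.array([-.5698,-.0659,.8192]);Rt=tool(6.6,55)*R.from_euler('z',.27-np.pi)
sl=Slerp([0,1],R.concatenate([R0,Rt]));w=g+.04*n+[0.01,0,.025]
for t in(.25,.5,.75,1):
    s=ik(o['tcp_pos']*(1-t)+w*t,sl(t),1,[q])
    if s:q=s[0][1];print(t,s[0])
    else:print(t,'none')
print(rows(w,Rt),w)
```

```text
0.25 (np.float64(0.47325112574007355), array([-0.984,  0.571, -0.206,  1.943,  1.161,  1.447,  2.176]))
0.5 (np.float64(0.29400841292991897), array([-0.898,  0.413, -0.243,  2.146,  1.231,  1.146,  2.223]))
0.75 (np.float64(0.1427432769121939), array([-0.569,  0.293, -0.466,  2.297,  1.358,  0.859,  2.3  ]))
1 (np.float64(0.05530737913249917), array([-0.069,  0.243, -0.751,  2.385,  1.494,  0.519,  2.455]))
(array([-0.332,  0.484,  0.291]), array([ 0.465, -0.469, -0.212])) [0.478 0.21  0.143]
```

Call:
{"op": "servo_tool", "data": {
  "commands": [
    [[-0.03, 0.05, 0.03], [0.05, -0.05, -0.02]],
    [[-0.06, 0.1, 0.06], [0.1, -0.1, -0.045]],
    [[-0.1, 0.15, 0.09], [0.15, -0.15, -0.07]],
    [[-0.13, 0.2, 0.12], [0.2, -0.2, -0.09]],
    [[-0.17, 0.25, 0.15], [0.25, -0.25, -0.115]],
    [[-0.2, 0.3, 0.18], [0.3, -0.3, -0.14]],
    [[-0.24, 0.36, 0.22], [0.35, -0.35, -0.16]],
    [[-0.28, 0.42, 0.25], [0.4, -0.4, -0.18]],
    [[-0.332, 0.484, 0.291], [0.465, -0.469, -0.212]],
    [[-0.332, 0.484, 0.291], [0.465, -0.469, -0.212]],
    [[-0.332, 0.484, 0.291], [0.465, -0.469, -0.212]],
    [[-0.332, 0.484, 0.291], [0.465, -0.469, -0.212]]
  ]
}}

```text
clock: 16.6
tcp_pos: [0.4779, 0.2107, 0.1425]
orientation: [-2.884, 0.226, -0.893]
contact_force: [-0.3, 0.1, 0.6]
grip_width: 0.0856
gripper_force: 0.0
```

```bash
cat > kn.py <<'E'
from h import *
import sys
g=np.array([.4905,.2131,.0848]);n=np.array([-.5698,-.0659,.8192])
def kt(th):return tool(6.6,55)*R.from_euler('z',th-np.pi)
if __name__=='__main__':
    st();o=r.get_obs();R0=R.from_rotvec(o['orientation'])
    L=(o['tcp_pos']-g);print('axial',L@n,'roll',(kt(0).inv()*R0).as_euler('zyx'))
    for a in sys.argv[1:]:
        h,t=map(float,a.split(','));print(a,rows(g+h*n,kt(t)))
E
python3 kn.py .03,.27 0,.27
```

```text
t 16.6 p [0.4779 0.2107 0.1425] q [-0.0929  0.2386 -0.7254  2.3846  1.4881  0.5125  2.4565] F [-0.3327  0.1185  0.5686] w 0.0856270095488671 0.0
y [-0.1079 -0.9824 -0.1526] z [ 0.5689  0.0649 -0.8199]
axial 0.05457977962243816 roll [ 0.2712 -0.0012 -0.0009]
.03,.27 (array([-0.0881,  0.0203,  0.0984]), array([ 0.0008,  0.0006, -0.0007]))
0,.27 (array([-0.088 ,  0.0202,  0.2184]), array([ 0.0008,  0.0006, -0.0007]))
```

Call:
{"op": "servo_tool", "data": {
  "commands": [
    [[-0.04, 0.01, 0.05], [0, 0, 0]],
    [[-0.088, 0.02, 0.098], [0, 0, 0]],
    [[-0.088, 0.02, 0.098], [0, 0, 0]],
    [[-0.088, 0.02, 0.13], [0, 0, 0]],
    [[-0.088, 0.02, 0.16], [0, 0, 0]],
    [[-0.088, 0.02, 0.19], [0, 0, 0]],
    [[-0.088, 0.02, 0.218], [0, 0, 0]],
    [[-0.088, 0.02, 0.218], [0, 0, 0]],
    [[-0.088, 0.02, 0.218], [0, 0, 0]]
  ]
}}

```text
clock: 17.5
tcp_pos: [0.4906, 0.2133, 0.0854]
orientation: [-2.883, 0.224, -0.894]
contact_force: [0.2, -0.5, -0.1]
grip_width: 0.0852
gripper_force: 0.0
```

```bash
python3 kn.py
python3 - <<'E'
from h import *
ims=[]
o=r.get_obs()
for n in('top','scene'):
    p,d=grab(n);x,y=proj(n,o['tcp_pos'])[0].astype(int);ims.append(cv2.resize(p[y-40:y+40,x-40:x+40,::-1],None,fx=5,fy=5,interpolation=cv2.INTER_CUBIC))
cv2.imwrite('pics/kn1.png',np.hstack(ims))
E
```

```text
t 17.5 p [0.4906 0.2133 0.0854] q [-0.1115  0.4127 -0.7164  2.3952  1.7822  0.6088  2.1936] F [ 0.2263 -0.4559 -0.0523] w 0.08518673541681832 0.0
y [-0.1065 -0.9825 -0.1527] z [ 0.5694  0.0657 -0.8194]
axial 0.00046512030430727016 roll [ 0.27   -0.0005 -0.0002]
```

View pics/kn1.png

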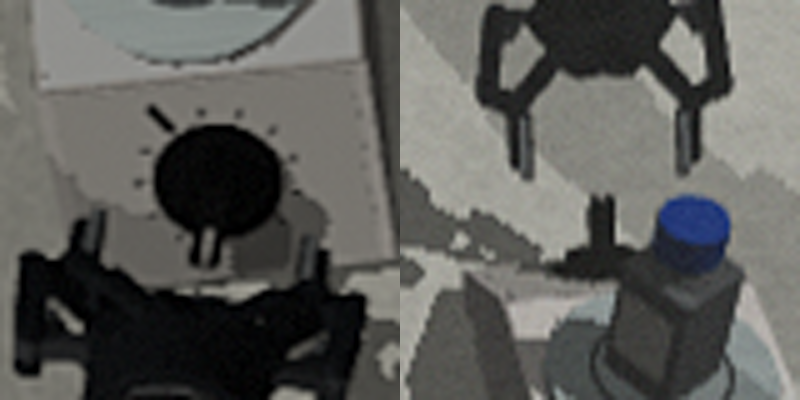

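Run:
```python
from kn import *
np.set_printoptions(precision=2,suppress=True)
o=r.get_obs();print(r.tcp_to_tips)
for n_,k in(('top',0),('scene',400)):
    c=proj(n_,o['tcp_pos'])[0].astype(int)-40
    print(n_,'pred knobtop',(proj(n_,g+.007*n)[0]-c)*5+[k,0],'axis +10..+50', [((proj(n_,g+h*n)[0]-c)*5+[k,0]) for h in(-.02,0,.02,.04)])
    p,d=grab(n_);W=world(n_,d);M=R.from_rotvec(o['orientation']).as_matrix();L=(W-o['tcp_pos'])@M
    m=(abs(L[...,0])<.03)&(abs(abs(L[...,1])-.047)<.012)&(L[...,2]>-.06)&(L[...,2]<.03)
    for s in(1,-1):
        Q=L[m&(L[...,1]*s>0)];print(s,len(Q),np.sort(Q[:,2])[-8:]*1000)
```

```text
0.019
top pred knobtop [203.53 211.94] axis +10..+50 [array([208.74, 180.98]), array([204.9 , 203.81]), array([200.96, 227.24]), array([196.93, 251.28])]
1 47 [-33.1  -30.62 -29.58 -28.94 -24.03 -23.6  -23.31  29.24]
-1 51 [-32.04 -29.26 -29.1  -28.28 -27.85 -26.02 -25.36  29.97]
scene pred knobtop [601.45 194.02] axis +10..+50 [array([602.57, 238.56]), array([601.74, 205.6 ]), array([600.9 , 172.44]), array([600.07, 139.09])]
1 58 [-26.48 -24.32 -24.28 -24.09 -22.31 -21.33 -21.06 -19.95]
-1 66 [-25.06 -24.68 -23.33 -23.22 -21.63 -20.63 -20.59 -18.33]
```

Call:
{"op": "servo_tool", "data": {
  "commands": [
    [[0, 0, 0.03], [0, 0, 0]],
    [[0, 0, 0.06], [0, 0, 0]],
    [[0, 0, 0.09], [0, 0, 0]],
    [[0, 0, 0.1], [0, 0, 0]],
    [[0, 0, 0.1], [0, 0, 0]]
  ]
}}

```text
clock: 18.2
tcp_pos: [0.5048, 0.2148, 0.0643]
orientation: [-2.883, 0.224, -0.893]
contact_force: [0.6, 0.6, 0.0]
grip_width: 0.0857
gripper_force: 0.0
```

Call:
{"op": "servo_tool", "data": {
  "commands": [
    [[0, 0, 0], [0, 0, 0]],
    [[0, 0, 0], [0, 0, 0]],
    [[0, 0, 0], [0, 0, 0]],
    [[0, 0, 0], [0, 0, 0]],
    [[0, 0, 0], [0, 0, 0]],
    [[0, 0, 0], [0, 0, 0]],
    [[0, 0, 0], [0, 0, 0]],
    [[0, 0, 0], [0, 0, 0]],
    [[0, 0, 0], [0, 0, 0]],
    [[0, 0, 0], [0, 0, 0]],
    [[0, 0, 0], [0, 0, 0]],
    [[0, 0, 0], [0, 0, 0]]
  ],
  "claw": 1,
  "squeeze": 30
}}

```text
clock: 19.4
tcp_pos: [0.5049, 0.2125, 0.0652]
orientation: [-2.885, 0.227, -0.898]
contact_force: [-3.6, -6.2, 6.0]
grip_width: 0.0137
gripper_force: 33.3
```

```bash
python3 kn.py -.025,.8
```

```text
t 19.4 p [0.5049 0.2125 0.0652] q [-0.1076  0.4818 -0.7027  2.3777  1.8611  0.6422  2.1484] F [-3.578  -6.1607  6.016 ] w 0.01367674494081403 33.28964173793793
y [-0.1093 -0.9826 -0.1503] z [ 0.5707  0.0618 -0.8188]
axial -0.024229097281708627 roll [ 0.271   0.0005 -0.0042]
-.025,.8 (array([-0.0038, -0.0082,  0.0031]), array([ 0.0022, -0.0017,  0.3368]))
```

Call:
{"op": "servo_tool", "data": {
  "commands": [
    [[0, 0.006, 0], [0, 0, 0.06]],
    [[0, 0.006, 0], [0, 0, 0.12]],
    [[0, 0.006, 0], [0, 0, 0.18]],
    [[0, 0.006, 0], [0, 0, 0.24]],
    [[0, 0.006, 0], [0, 0, 0.3]],
    [[0, 0.006, 0], [0, 0, 0.36]],
    [[0, 0.006, 0], [0, 0, 0.42]],
    [[0, 0.006, 0], [0, 0, 0.48]],
    [[0, 0.006, 0], [0, 0, 0.54]],
    [[0, 0.006, 0], [0, 0, 0.6]],
    [[0, 0.006, 0], [0, 0, 0.6]]
  ]
}}

```text
clock: 20.5
tcp_pos: [0.5031, 0.2095, 0.0637]
orientation: [-2.293, 1.41, -0.67]
contact_force: [-7.9, -9.7, 7.5]
grip_width: 0.0133
gripper_force: 34.0
```

```bash
python3 kn.py -.024,1.9
python3 - <<'E'
from h import *
o=r.get_obs();M=R.from_rotvec(o['orientation']);print('F tool',M.inv().apply(o['contact_force']),M.inv().apply(o['moment']))
E
```

```text
t 20.5 p [0.5031 0.2095 0.0637] q [ 0.0308  0.5381 -0.8657  2.3749  1.8418  0.7274  1.2647] F [-7.9031 -9.7096  7.5041] w 0.013300476877958357 33.95899415016174
y [-0.7257 -0.4338 -0.5341] z [ 0.5683  0.0595 -0.8206]
axial -0.024263600435458492 roll [ 1.2159 -0.0026 -0.0062]
-.024,1.9 (array([-0.0158, -0.0151, -0.0012]), array([ 0.0018, -0.004 ,  0.4355]))
F tool [  7.19065548   5.93946625 -11.2278357 ] [-1.70253813  1.14880288  0.03562656]
```

Call:
{"op": "servo_tool", "data": {
  "commands": [
    [[0.006, 0.005, -0.008], [0, 0, 0.0]],
    [[0.006, 0.005, -0.008], [0, 0, 0.06]],
    [[0.006, 0.005, -0.008], [0, 0, 0.12]],
    [[0.006, 0.005, -0.008], [0, 0, 0.18]],
    [[0.006, 0.005, -0.008], [0, 0, 0.24]],
    [[0.006, 0.005, -0.008], [0, 0, 0.3]],
    [[0.006, 0.005, -0.008], [0, 0, 0.36]],
    [[0.006, 0.005, -0.008], [0, 0, 0.4]],
    [[0.006, 0.005, -0.008], [0, 0, 0.4]]
  ]
}}

```text
clock: 21.4
tcp_pos: [0.5006, 0.2089, 0.0629]
orientation: [-1.692, 1.982, -0.454]
contact_force: [2.7, 0.7, -25.7]
grip_width: 0.0135
gripper_force: 32.0
```

```bash
python3 kn.py -.024,2.6
python3 - <<'E'
from h import *
o=r.get_obs();M=R.from_rotvec(o['orientation']);print('F tool',M.inv().apply(o['contact_force']),M.inv().apply(o['moment']))
E
```

```text
t 21.4 p [0.5006 0.2089 0.0629] q [ 0.1166  0.5829 -0.9703  2.3741  1.8308  0.7836  0.6799] F [  2.6969   0.7154 -25.6581] w 0.0134911156484999 31.986712217330933
y [-0.8188  0.1756 -0.5465] z [ 0.5633  0.063  -0.8238]
axial -0.023451065515212532 roll [ 1.8426 -0.0082 -0.0022]
-.024,2.6 (array([-0.0258, -0.0125,  0.002 ]), array([ 0.0034, -0.0044,  0.4821]))
F tool [ 2.86119732 11.93978036 22.7019698 ] [-2.83548529  1.02173965 -0.0347713 ]
```

Call:
{"op": "servo_tool", "data": {
  "commands": [
    [[0.002, 0.006, 0.0045], [0, 0, 0.0]],
    [[0.002, 0.006, 0.0045], [0, 0, 0.06]],
    [[0.002, 0.006, 0.0045], [0, 0, 0.12]],
    [[0.002, 0.006, 0.0045], [0, 0, 0.18]],
    [[0.002, 0.006, 0.0045], [0, 0, 0.24]],
    [[0.002, 0.006, 0.0045], [0, 0, 0.3]],
    [[0.002, 0.006, 0.0045], [0, 0, 0.36]],
    [[0.002, 0.006, 0.0045], [0, 0, 0.42]],
    [[0.002, 0.006, 0.0045], [0, 0, 0.48]],
    [[0.002, 0.006, 0.0045], [0, 0, 0.48]],
    [[0.002, 0.006, 0.0045], [0, 0, 0.48]]
  ]
}}

```text
clock: 22.5
tcp_pos: [0.4984, 0.2105, 0.0614]
orientation: [-0.832, 2.408, -0.169]
contact_force: [-6.6, 0.7, -19.3]
grip_width: 0.013
gripper_force: 33.5
```

```bash
python3 kn.py
python3 - <<'E'
from h import *
o=r.get_obs();M=R.from_rotvec(o['orientation']);print('F tool',M.inv().apply(o['contact_force']),M.inv().apply(o['moment']))
E
```

```text
t 22.5 p [0.4984 0.2105 0.0614] q [ 0.2035  0.6569 -1.0929  2.3732  1.8287  0.8756 -0.0276] F [ -6.5562   0.6849 -19.296 ] w 0.012970618595431537 33.4518626332283
y [-0.5265  0.7973 -0.2951] z [ 0.5625  0.0665 -0.8241]
axial -0.023505658462340144 roll [ 2.5917 -0.0088  0.0014]
F tool [13.09751372  9.69147939 12.26042387] [-2.29943311  3.21593849  0.02106397]
```

Call:
{"op": "servo_tool", "data": {
  "commands": [
    [[0, 0, 0], [0, 0, 0]],
    [[0, 0, 0], [0, 0, 0]],
    [[0, 0, 0], [0, 0, 0]],
    [[0, 0, 0], [0, 0, 0]],
    [[0, 0, 0], [0, 0, 0]],
    [[0, 0, 0], [0, 0, 0]]
  ],
  "claw": 0
}}

```text
clock: 23.1
tcp_pos: [0.503, 0.2114, 0.0647]
orientation: [-0.825, 2.401, -0.172]
contact_force: [0.0, 0.1, -0.2]
grip_width: 0.0853
gripper_force: 0.0
```

Call:
{"op": "servo_tool", "data": {
  "commands": [
    [[0, 0, -0.06], [0, 0, 0]],
    [[0, 0, -0.14], [0, 0, 0]],
    [[0, 0, -0.2], [0, 0, 0]],
    [[0, 0, -0.28], [0, 0, 0]],
    [[0, 0, -0.28], [0, 0, 0]],
    [[0, 0, -0.28], [0, 0, 0]]
  ]
}}

```text
clock: 23.7
tcp_pos: [0.4633, 0.2064, 0.1221]
orientation: [-0.825, 2.4, -0.173]
contact_force: [-1.0, -1.6, -0.6]
grip_width: 0.0852
gripper_force: 0.0
```

```bash
python3 kn.py
python3 - <<'E'
from h import *
p,d=grab('top');cv2.imwrite('pics/kn2.png',cv2.resize(p[258:303,200:260,::-1],None,fx=10,fy=10,interpolation=cv2.INTER_CUBIC))
E
```

```text
t 23.7 p [0.4633 0.2064 0.1221] q [ 0.2911  0.4565 -1.2201  2.4121  1.6247  0.7858  0.057 ] F [-0.991  -1.5765 -0.5739] w 0.08516217835561261 0.0
y [-0.5204  0.7996 -0.2995] z [ 0.5712  0.0652 -0.8182]
axial 0.046452137891177865 roll [ 2.5947  0.0016 -0.0008]
```

View pics/kn2.png

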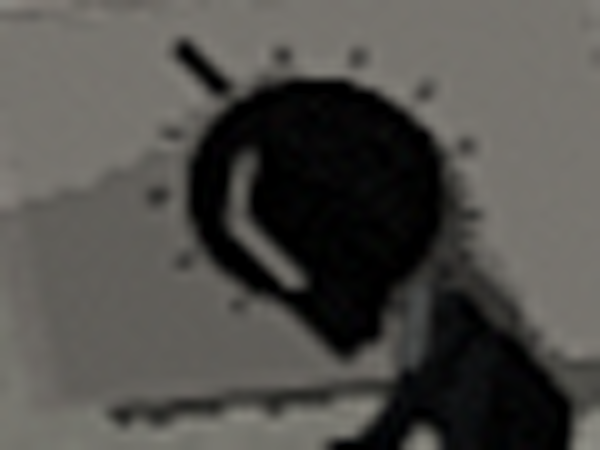

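Run:
```python
from h import *
psi=np.radians(6.6);ex=np.array([np.cos(psi),np.sin(psi),0]);ey=np.array([-np.sin(psi),np.cos(psi),0]);c,s=np.cos(np.radians(35)),np.sin(np.radians(35))
n=-s*ex+[0,0,c];dn=-c*ex-[0,0,s];foot=np.array([.5066,.2145,.0535])
def pl(uv,h):
    o,d=ray('top',uv);t=((foot+n*h-o)@n)/(d@n);X=o+d*t-foot;return np.array([X@dn,X@ey])
px=lambda v:np.array(v)/10-.45+[200,258]
a=pl(px((300,287)),.044);b=pl(px((234,218)),.044);i=pl(px((182,47)),0);j=pl(px((225,90)),0)
ang=lambda v:np.arctan2(v[1],v[0])
bc=pl(px((365,342)),.044);print(a,b,'line',ang(b-a),'bar tip',ang(b),'idx',ang(i-j),ang(i+j),i,j)
# same with white mask regression
p,_=grab('top');G=p[258:303,200:260].mean(-1)
ys,xs=np.nonzero(G>55);k=[(x,y) for x,y in zip(xs,ys) if 21<=x<=31 and 21<=y<=29 and np.hypot(x-31.5,y-19)<12.5]
Q=np.array([pl(np.array(q)+[200,258],.044) for q in k]);v=np.linalg.svd(Q-Q.mean(0))[2][0];v*=np.sign(v[1]);print(len(Q),ang(v),ang(-v),Q.mean(0),k)
```

```text
[ 0.00162249 -0.00060621] [-0.0177626  0.0110119] line 2.6016641829453735 bar tip 2.5866340447685268 idx 2.5730786459739723 2.586583715143726 [-0.0381052   0.02374074] [-0.02592662  0.01596016]
23 2.6896370063211084 -0.4519556472686851 [-0.00811302  0.00693539] [(np.int64(23), np.int64(21)), (np.int64(24), np.int64(21)), (np.int64(23), np.int64(22)), (np.int64(24), np.int64(22)), (np.int64(23), np.int64(23)), (np.int64(24), np.int64(23)), (np.int64(25), np.int64(23)), (np.int64(24), np.int64(24)), (np.int64(25), np.int64(24)), (np.int64(26), np.int64(24)), (np.int64(25), np.int64(25)), (np.int64(26), np.int64(25)), (np.int64(27), np.int64(25)), (np.int64(26), np.int64(26)), (np.int64(27), np.int64(26)), (np.int64(28), np.int64(26)), (np.int64(22), np.int64(27)), (np.int64(27), np.int64(27)), (np.int64(28), np.int64(27)), (np.int64(29), np.int64(27)), (np.int64(23), np.int64(28)), (np.int64(28), np.int64(28)), (np.int64(29), np.int64(28))]
```

The pointer reads 2.59–2.60 rad, and the index is at 2.57–2.60 in the same frame, so they are in line. I'll back the gripper off a little more, check the bottle and hand in.

Call:
{"op": "servo_tool", "data": {
  "commands": [
    [[0, 0, -0.06], [0, 0, 0]],
    [[0, 0, -0.06], [0, 0, 0]],
    [[0, 0, -0.06], [0, 0, 0]]
  ]
}}

```text
clock: 24.1
tcp_pos: [0.4546, 0.2055, 0.1337]
orientation: [-0.825, 2.402, -0.172]
contact_force: [0.2, 0.2, -0.1]
grip_width: 0.0852
gripper_force: 0.0
```

```bash
python3 look.py fin.png && python3 -c "
from bench import r
print(r.hand_in())"
```

```text
t 24.1 p [0.4546 0.2055 0.1337] q [ 0.321   0.4102 -1.2531  2.4177  1.571   0.7584  0.0874] F [ 0.2419  0.1574 -0.0976] w 0.0852157891042887 0.0
y [-0.5208  0.7999 -0.2983] z [ 0.5699  0.0655 -0.8191]
top cap pts 279 top z 0.20679219467280746 circle (618.373046875, 226.77047729492188) 18.907535552978516 mean [0.618  0.2264 0.2038]
scene cap pts 120 top z 0.2038186069876441 circle (624.7189331054688, 228.8364715576172) 20.53121566772461 mean [0.6264 0.2273 0.202 ]
the job is handed in; nothing more can be done
None
```

The grey bottle stands upright and released, within about 1 mm of the stirrer plate's centre; the knob's pointer is in line with the index mark to within about 2°, and the job is handed in at 24.1 s.

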